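Load the chip cassette into the sprung stage holder

ROBOT

A 7-joint arm with a two-finger parallel gripper is mounted at the origin on the work surface. World frame = base frame: x ahead of the robot, y to its left, z up, the work surface at z = 0. Lengths are in m, angles in rad, forces in N, time in s.
With the tool pointing down it reaches from about 0.4 to 0.85 m from the base axis. Payload 4.5 kg.
Tool frame: the origin (TCP) lies between the finger pads; the fingertips stand r.tip_reach ahead of it and the grasp point (between the pads) lies 11 mm behind it (r.tip_reach is the distance from the TCP to the fingertips, in m); z points along the fingers, y is the line along which they close (so a half turn about z gives the same grasp; the last joint's range is limited). The gripper opens to 88 mm and grips with 3 to 60 N. Pads are 18 mm wide; open, the fingers measure 123 mm over their backs; the gripper's body (75 mm by 187 mm) begins 45 mm behind the grasp point.
Start: joints at [-1.227, 0.689, -0.195, 1.565, 0.157, 0.902, -0.215], TCP at [0.191, 0.595, 0.226] pointing down, gripper open.
Joint ranges: [-3.01, 3.01], [-0.46, 2.08], [-1.47, 1.51], [0.13, 2.56], [-1, 4.14], [0.04, 2.09], [-2.66, 2.66]. Speed limits (rad/s): [2.57, 2.57, 3.14, 3.14, 3.14, 3.14, 3.14].

INTERFACE

Orientations are given as a unit quaternion [x, y, z, w].
In Python, from plant import r, vision, workorder gives the robot as it stands.
- The arm moves only by the tool drive_tool, never from a script. Its argument "targets" is a list of rows, each an object of numbers: "tx", "ty", "tz": the shift along the world's x, y, z in units of 0.03 m (1.0 is 0.03 m); "wx", "wy", "wz": the turn, a rotation vector about the world's x, y, z in units of 60 degrees (1.0 is 60 degrees); "claw": the opening, from -1 (shut) to 1 (fully open). A call has exactly 8 rows; each row shifts and turns the commanded pose from where the row before left it; what a row does not reach is not made up. A row lasts 1/10 s, in which the tool goes at most 50 mm and 8.59 degrees, less where a joint would pass 70% of its speed; a pose out of reach is approached as far as the arm can. A call with a number of a shift or a turn outside -1 to 1 is refused whole. A call with a gripper value outside its range is refused whole. The fingers move at their own pace and stop on an object; "force" is the grip in N (left out, the last holds). Time passes only in rows, so rows that do not move let the fingers close, or fill a call up. It gives the time, the measured TCP pose, the force, the opening and the grip force at its end, in the units of the state.
- r.get_state(): the state, without advancing time (a new reading comes with each control period).
- vision.snapshot(name): name is "scene" or "top"; returns a dict with "image" (384x512x3 uint8, blue, green, red), "range_z" (384x512 float32, m along the optical axis (not along the pixel's ray), 0 where there is no reading), "K" (3x3 intrinsics, pixels), "cam_to_world" (4x4, takes a point from camera to world coordinates). Camera axes: x right, y up, looking along -z (the intrinsics and any distortion apply to the point x, -y, -z); pixel columns grow to the right and rows downward; lengths in m; the calibration is good to about 2 mm. A picture is of the moment at which its call begins.
- workorder.finish_job(): hands the job in; it is judged then, once.
The state is a dict: "clock": time; "q": joint angles; "qd": joint speeds; "joint_torque": joint torques, N m; "tool_pos": TCP position; "eef_rot": TCP orientation; "contact_force": force on the tool from outside, world axes, zero at the start; "moment": the same for the moment, N m; "opening": opening from 0.0 (shut) to 1.0 (fully open); "finger_force": force on a finger pad.
Only numpy, scipy, OpenCV 4.12 (cv2) and the standard library are available. Lean on these libraries where they do the work, as an engineer would, in place of code of your own. Each camera call takes 0.05 s, during which the arm holds its last target. There are 200 camera calls.

TASK

Load the chip cassette into its holder on the low microscope stage: slide it off the loading deck so that its front end tips down into the nest and drives the sprung jaw back, keep the jaw held back while you press the cassette's rear end down past the fixed lip, then let go so that the jaw slides it back under the lip and keeps it there, lying flat. Push and press the cassette gently, for it carries a glass chip and the jaw has a hard end stop, and leave the vial and flow sensor on the stage, the tube rack and the mouse where they are.

Things in the scene. Friction and masses are not known exactly. Their poses are not given: they have to be found in the camera images.
- stage: The low fixed stage: dark plate 310 x 200 mm, top 40 mm above the table, carrying the aluminium holder. Origin on the table, z up, x = push direction (loading deck to sprung jaw), y across. The holder is centred in y and parallel to x, but its setting along x is unknown: all of it (deck, lip, nest, jaw) stands up to 13 mm either way of nominal, to be found by touch or sight.
- deck_mid (a point): Middle of the loading deck top, nominal (true one up to 13 mm off along x); 58 mm above the table, 62.5 mm before the lip edge. Deck 125 mm long, side walls 82 mm apart, rising to 69 mm above the table.
- lip_mid (a point): Middle of the deck's end edge (lip edge), nominal, 58 mm above the table. The deck's last 6 mm is a 4 mm thick overhanging lip with 8 mm free height to the nest floor under it; a back stop lies 6 mm in under the lip.
- nest_mid (a point): Nest floor, nominal, where the seated cassette's origin comes: 40 mm past the lip edge, 46 mm above the table (12 mm below the deck). Side walls funnel from 82 mm apart at the lip edge to 65 mm at 40 mm past it, then 65 mm to 82 mm past it; tops 69 mm above the table.
- jaw_mid (a point): Face of the black sprung jaw when shut, nominal: 83 mm past the lip edge, 50 mm above the table. Jaw 56 mm wide, face leaning to the deck at the top. Slides along +x against springs: 4 N at first, 8 N at its solid end stop 13.5 mm on. The cassette must push it back about 9 mm before its rear edge passes the lip; seated against the back stop it holds it 3 mm open.
- cassette: Loose chip cassette, 140 g: grey plate 92 (x) x 60 x 6 mm, glass window in its front half, one upright cross bar 10 mm thick, 50 mm wide, top 28 mm above the underside. Origin: centre of the underside, x to the front (jaw) end, z up; also the balance point. Starts on the deck, roughly along the stage's x, front short of the lip edge.
- ledge (a point): Top of the cassette's ledge, midway between its bar and its rear edge, 30 mm behind the cassette's origin, 6 mm above its underside. The bare ledge runs 32 mm from the bar's rear face (14 mm behind the origin) to the rear edge: here one can push the bar and press the plate at once. As the front tips into the nest the rear end rises up to 12 mm, unless blocked from above.
- vial: Glass vial with white cap, 22 mm across, 45 mm high, standing on the stage's left margin beside the holder; origin at its foot. Bystander.
- sensor: Black flow sensor block 60 x 26 x 16 mm with two blue stubs, lying on the stage's right margin; origin under its centre. Bystander.
- rack: Blue tube rack 100 x 210 mm with capped tubes up to 117 mm high, to the left; origin under its centre. Bystander.
- mouse: White computer mouse, 108 x 56 mm, 25 mm high, to the right; origin under its centre. Bystander.
Not all that is in view belongs to the job. Leave any orange or red look-alike of the cassette alone.

How it is judged:
By the outcome, as a careful person would: the job done as asked, in the order asked, and still so for the second after the job is handed in, with the robot touching nothing.
It also fails if it takes over 45 s, if anything falls off the work surface, if the arm or the gripper's body presses on something with over 40 N, if the wrist force passes 120 N, or if a joint passes its speed limit or range.

## Working session

There is one attempt and no reset: what is moved stays moved. The work goes in short steps, Python scripts to look and compute and a tool call to move; the robot and the scene stay as the last step left them, time stands still between calls to the robot, and variables do not carry over. Pictures are saved under pics/ and viewed, at most 10 in all, crops included, and the job is handed in when it is done.

Besides the shell and the picture viewer there is one more tool, called by a JSON object that holds its "op" and its "data", one argument or row to a line. drive_tool: Moves the arm, as the interface text tells. Its arguments: {"type":"object","properties":{"targets":{"type":"array","items":{"type":"object","properties":{"tx":{"type":"number"},"ty":{"type":"number"},"tz":{"type":"number"},"wx":{"type":"number"},"wy":{"type":"number"},"wz":{"type":"number"},"claw":{"type":"number"}}}},"force":{"type":"number"}},"required":["targets"]}

```bash
ls; mkdir -p pics
python3 - <<'E'
from plant import r, vision
import cv2,numpy as np
for n in("scene","top"):
    s=vision.snapshot(n); cv2.imwrite(f"pics/{n}0.png",s["image"]); np.savez(f"{n}0.npz",**s)
    print(n,s["K"].tolist(),np.round(s["cam_to_world"],3).tolist(),[k for k in s])
print(r.tip_reach,r.get_state())
E
```

```text
pics
scene [[391.70703552915927, 0.0, 260.3397291992443], [0.0, 391.70703552915927, 191.73878502130432], [0.0, 0.0, 1.0]] [[0.422, -0.787, 0.449, 1.136], [0.906, 0.36, -0.221, -0.248], [0.012, 0.5, 0.866, 1.214], [0.0, 0.0, 0.0, 1.0]] ['image', 'range_z', 'K', 'cam_to_world']
top [[373.4766775859184, 0.0, 253.0370042203094], [0.0, 373.4766775859184, 192.57382335815106], [0.0, 0.0, 1.0]] [[-0.023, 0.978, -0.208, 0.341], [-1.0, -0.022, 0.007, 0.064], [0.002, 0.208, 0.978, 1.103], [0.0, 0.0, 0.0, 1.0]] ['image', 'range_z', 'K', 'cam_to_world']
0.008 {'clock': 0.1, 'q': array([-1.22717844,  0.68991992, -0.19454085,  1.56617756,  0.15733532,
        0.90245603, -0.21504622]), 'qd': array([-0.00056323, -0.00170968, -0.00100981, -0.00370259, -0.00245882,
        0.00119489, -0.00018732]), 'joint_torque': array([-4.20056633e-03, -5.28495276e+01, -1.27166312e+00, -1.53836811e+01,
       -5.25357784e-02,  1.98035013e-03,  3.06089464e-05]), 'tool_pos': array([0.19042396, 0.59471562, 0.22569504]), 'eef_rot': array([ 1.54210873e-01,  9.88037648e-01, -7.80300522e-04, -6.23111952e-05]), 'contact_force': array([ 0.0594764 , -0.30436529,  0.18593375]), 'moment': array([-0.02484528,  0.01042344, -0.00950855]), 'finger_force': 0.0, 'opening': 0.9988852209589281}
```

View pics/scene0.png

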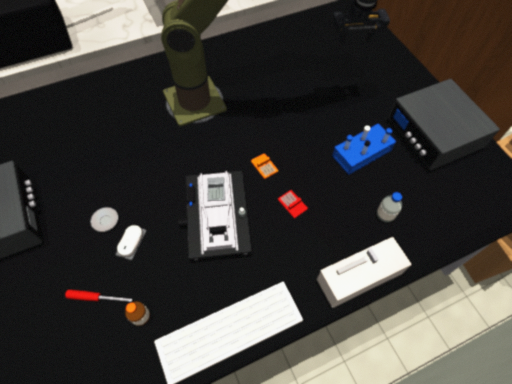

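View pics/top0.png

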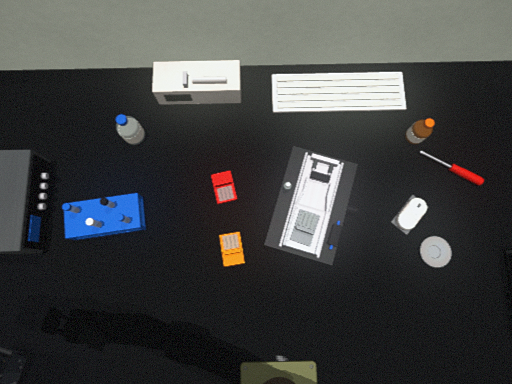

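The top view shows the stage around (310,205). The cassette is at (305,225), the black jaw at (322,168), the vial at (287,185) and the sensor at (335,235). The push direction points up and slightly right in the image. I'll zoom in.

Run:
```python
import cv2,numpy as np
a=np.load("top0.npz")["image"][140:270,255:365]; b=np.load("scene0.npz")["image"][160:265,175:260]
a=cv2.resize(a,None,fx=4.5,fy=4.5,interpolation=cv2.INTER_CUBIC);b=cv2.resize(b,None,fx=3.5,fy=3.5*1.0,interpolation=cv2.INTER_CUBIC)
o=np.zeros((590,800,3),np.uint8);o[:a.shape[0],:a.shape[1]]=a;o[:b.shape[0],500:500+b.shape[1]]=b
cv2.imwrite("pics/c1.png",o)
```

```text
(no output)
```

View pics/c1.png

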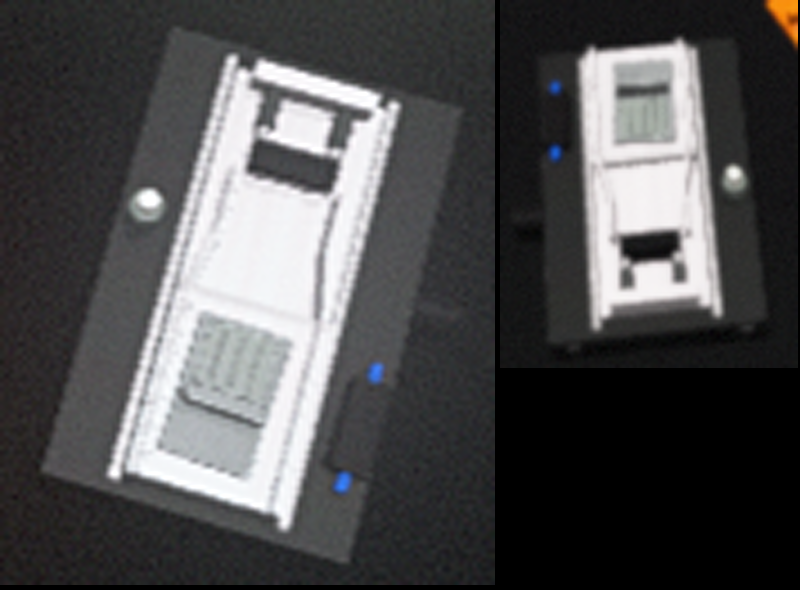

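The crop (4.5x, offset 255,140) shows the plate corners at (175,28), (460,105), (350,562) and (42,470). The lip edge runs from (190,292) to (315,325). The jaw's front face is near (290,185), and the cassette spans about (205,310) to (245,475).

```bash
cat > h.py <<'E'
import numpy as np,cv2
def ray(s,px,z):
    px=np.atleast_2d(np.float64(px)); K=s["K"];T=s["cam_to_world"]
    d=np.c_[(px[:,0]-K[0,2])/K[0,0],-(px[:,1]-K[1,2])/K[1,1],-np.ones(len(px))]@T[:3,:3].T
    o=T[:3,3]; return o+d*((z-o[2])/d[:,2])[:,None]
def proj(s,P):
    T=s["cam_to_world"];p=(np.atleast_2d(P)-T[:3,3])@T[:3,:3];K=s["K"]
    return np.c_[K[0,2]+K[0,0]*p[:,0]/-p[:,2],K[1,2]+K[1,1]*p[:,1]/p[:,2]]
def samp(s,P):
    q=proj(s,P).astype(np.float32);g=cv2.cvtColor(s["image"],6)
    return cv2.remap(g,q[:,:1],q[:,1:],cv2.INTER_LINEAR)[:,0]
def rect(s,m,z,tag):
    c=max(cv2.findContours(m.astype(np.uint8),0,1)[0],key=cv2.contourArea)
    p=ray(s,c[:,0],z)[:,:2]; rc=cv2.minAreaRect((p*1000).astype(np.float32)); print(tag,rc); return rc
E
python3 - <<'E'
from h import *
for n,box in(("top",(255,140,365,270)),("scene",(175,160,260,265))):
    s=np.load(n+"0.npz");s={k:s[k] for k in s}
    x0,y0,x1,y1=box
    im=cv2.GaussianBlur(s["image"],(3,3),0);g=np.zeros(im.shape[:2],np.uint8);g[y0:y1,x0:x1]=cv2.cvtColor(im,6)[y0:y1,x0:x1]
    rect(s,g>28,.04,n+" plate28"); rect(s,g>35,.04,n+" plate35")
    hsv=cv2.cvtColor(s["image"],40); 
    m=(g>90)&(g<190)&(cv2.cvtColor(s["image"],6)<190)
    m=cv2.morphologyEx(m.astype(np.uint8),2,np.ones((3,3)))
    rect(s,m,.064,n+" cass")
    z=s["range_z"]; print("range at plate",z[200,300], z[225,305])
    print(np.unique(g[g>0],return_counts=True)[1][:80].tolist() if n=="top" else "")
s=np.load("top0.npz");s={k:s[k] for k in s}
c=np.array([(175,28),(460,105),(350,562),(42,470)])/4.5+[255,140]
print(ray(s,c,.04))
print(ray(s,np.array([(190,292),(315,325)])/4.5+[255,140],.058))
E
```

```text
top plate28 ((535.28369140625, -112.26643371582031), (327.3257751464844, 379.8921813964844), 88.64796447753906)
top plate35 ((535.3316650390625, -112.267578125), (327.3257751464844, 379.79608154296875), 88.64796447753906)
top cass ((459.6749572753906, -83.7174301147461), (56.32428741455078, 88.50924682617188), 68.5541000366211)
range at plate 1.0793519 1.0395416
[1, 3, 19, 56, 96, 134, 224, 253, 318, 420, 455, 436, 417, 397, 341, 296, 319, 299, 344, 335, 236, 260, 263, 215, 235, 300, 171, 75, 43, 32, 36, 28, 33, 51, 52, 40, 54, 60, 55, 35, 45, 43, 42, 49, 65, 85, 112, 155, 177, 133, 178, 199, 189, 278, 334, 261, 150, 51, 28, 13, 11, 12, 12, 20, 15, 15, 14, 15, 12, 19, 8, 19, 13, 12, 7, 9, 10, 14, 12, 6]
scene plate28 ((528.5713500976562, -124.76437377929688), (227.3094482421875, 328.3681335449219), 71.45661163330078)
scene plate35 ((532.5991821289062, -113.39482116699219), (197.8544158935547, 322.5811767578125), 71.90404510498047)
scene cass ((482.111572265625, -93.07894134521484), (53.985191345214844, 55.8149528503418), 68.8340835571289)
range at plate 1.3575726 1.336937

[[ 0.70630053 -0.06893796  0.04      ]
 [ 0.64901807 -0.25413163  0.04      ]
 [ 0.35562318 -0.16192589  0.04      ]
 [ 0.41666718  0.02784248  0.04      ]]
[[ 0.52490944 -0.06823896  0.058     ]
 [ 0.50210437 -0.14589038  0.058     ]]
```

Run:
```python
from h import *
S={}
for n,box in(("top",(255,140,365,270)),("scene",(175,160,260,265))):
    s=np.load(n+"0.npz");s={k:s[k] for k in s};S[n]=s
    x0,y0,x1,y1=box
    g=np.zeros(s["image"].shape[:2],np.uint8);g[y0:y1,x0:x1]=cv2.cvtColor(s["image"],6)[y0:y1,x0:x1]
    m=cv2.morphologyEx((g>130).astype(np.uint8),3,np.ones((5,5)))
    rc=rect(s,m,.069,n+" holder")
    rect(s,cv2.morphologyEx(((g>33)).astype(np.uint8),cv2.MORPH_OPEN,np.ones((3,3))),.04,n+" plate open")
    # stage edges: subpixel crossings along scanlines in stage frame
yaw=np.radians(-17.8);c=np.array([.532,-.114])
ex=np.array([np.cos(yaw),np.sin(yaw)]);ey=np.array([-ex[1],ex[0]])
def frame(s,x,y,z):
    X,Y=np.broadcast_arrays(x,y);P=c+X.ravel()[:,None]*ex+Y.ravel()[:,None]*ey
    return samp(s,np.c_[P,np.full(len(P),z)]).reshape(X.shape)
for n,s in S.items():
    # plate edges in y at several x, at z=.04
    t=np.arange(-.13,.1301,.0005)
    for x in(-.12,-.06,0,.06,.12):
        v=frame(s,np.full_like(t,x),t,.04);w=np.where(v>32)[0];print(n,"x",x,"plate y",t[w[0]]*1e3,t[w[-1]]*1e3,end=" ")
        w=np.where(frame(s,np.full_like(t,x),t,.069)>130)[0];print("wall y",t[w[0]]*1e3,t[w[-1]]*1e3)
    t=np.arange(-.18,.1801,.0005)
    for y in(-.085,-.07,.06,.08):
        w=np.where(frame(s,t,np.full_like(t,y),.04)>32)[0];print(n,"y",y,"plate x",t[w[0]]*1e3,t[w[-1]]*1e3)
    t=np.arange(-.16,.161,.003)
    for y in(-.038,-.034,0,.02,.034):
        print(n,y,list(zip((t*1e3).round().astype(int).tolist(),frame(s,t,np.full_like(t,y),.058).tolist())) if 0 else frame(s,t,np.full_like(t,y),.058).tolist())
```

```text
top holder ((533.6538696289062, -93.094970703125), (147.32583618164062, 285.2312316894531), 71.95082092285156)
top plate open ((539.5557861328125, -105.75404357910156), (317.3587951660156, 391.6454772949219), 85.16766357421875)
scene holder ((547.911376953125, -100.40208435058594), (147.87649536132812, 293.3157653808594), 71.91464233398438)
scene plate open ((534.3232421875, -113.89695739746094), (198.17715454101562, 323.1693420410156), 71.93891143798828)
top x -0.12 plate y -130.0 130.00000000000023 wall y -52.499999999999936 63.00000000000017
top x -0.06 plate y -130.0 130.00000000000023 wall y -52.999999999999936 62.50000000000016
top x 0 plate y -130.0 130.00000000000023 wall y -52.999999999999936 62.00000000000016
top x 0.06 plate y -130.0 130.00000000000023 wall y -53.499999999999936 61.50000000000016
top x 0.12 plate y -130.0 130.00000000000023 wall y -53.999999999999936 61.50000000000016
top y -0.085 plate x -180.0 180.0000000000003
top y -0.07 plate x -180.0 180.0000000000003
top y 0.06 plate x -180.0 180.0000000000003
top y 0.08 plate x -180.0 180.0000000000003
top -0.038 [
[... 5335 characters left out ...]
242, 242, 237, 211, 152, 73, 39, 29, 27, 24, 25, 47, 93, 123, 135, 138, 134, 128, 123, 123, 118, 138, 186, 230, 241, 238, 222, 168, 122, 100, 84, 66, 53, 49, 47, 49]
scene 0.034 [20, 19, 19, 20, 22, 29, 71, 132, 206, 230, 239, 239, 232, 217, 202, 191, 188, 188, 188, 190, 191, 196, 201, 204, 207, 208, 209, 213, 213, 212, 211, 208, 206, 205, 205, 205, 209, 213, 214, 212, 210, 209, 211, 214, 224, 233, 237, 236, 226, 195, 176, 185, 226, 238, 241, 241, 240, 239, 237, 235, 235, 235, 234, 234, 234, 234, 232, 228, 228, 228, 228, 230, 232, 233, 227, 209, 189, 177, 187, 223, 235, 235, 235, 237, 237, 236, 236, 231, 227, 227, 229, 234, 235, 237, 240, 241, 238, 217, 173, 127, 105, 93, 72, 54, 48, 48, 48]
```

```bash
cat >> h.py <<'E'
yaw=np.radians(-18.07);ex=np.array([np.cos(yaw),np.sin(yaw)]);ey=np.array([-ex[1],ex[0]])
O=np.array([.532,-.114])-.015*ex+.001*ey      # lip edge middle estimate
def W(x,y): return O+np.multiply.outer(x,ex)+np.multiply.outer(y,ey)
def F(p): d=np.asarray(p)[...,:2]-O; return np.stack([d@ex,d@ey],-1)
E
python3 - <<'E'
from h import *
from plant import r
for n in("top","scene"):
    s=np.load(n+"0.npz");s={k:s[k] for k in s}
    t=np.arange(-.045,.0451,.0005)
    E=[]
    for x in np.arange(-.105,-.018,.008):
        if -.07<x<-.04: continue
        v=samp(s,np.c_[W(np.full_like(t,x),t),np.full_like(t,.064)]).astype(int)
        i=len(t)//2; a=b=i
        while v[a]<212 and a>0:a-=1
        while b<len(t)-1 and v[b]<212:b+=1
        E.append((x*1e3,t[a]*1e3,t[b]*1e3))
    E=np.array(E).round(1);print(n,E.tolist())
    t=np.arange(-.13,.0,.0005)
    for y in(-.02,-.01,0,.01,.02):
        v=samp(s,np.c_[W(t,np.full_like(t,y)),np.full_like(t,.064)]).astype(int)
        w=np.where(v<212)[0];w=w[(t[w]>-.12)&(t[w]<-.008)];print(n,y,t[w[0]]*1e3,t[w[-1]]*1e3)
st=r.get_state();print(F(st["tool_pos"]),st["tool_pos"])
from scipy.spatial.transform import Rotation as R
m=R.from_quat(st["eef_rot"]).as_matrix();print(m.round(4),np.degrees(np.arctan2(m[1,1],m[0,1])))
print("ex",ex,"ey",ey,"O",O)
E
```

```text
top [[-105.0, -23.0, 37.0], [-97.0, -24.0, 36.0], [-89.0, -23.5, 35.5], [-81.0, -24.0, 35.0], [-73.0, -25.5, 35.0], [-33.0, -27.5, 34.0], [-25.0, -27.5, 33.0]]
top -0.02 -108.99999999999999 -17.999999999999904
top -0.01 -108.49999999999999 -15.999999999999904
top 0 -108.49999999999999 -15.999999999999904
top 0.01 -108.49999999999999 -15.499999999999902
top 0.02 -107.49999999999999 -15.999999999999904
scene [[-105.0, 0.0, 0.0], [-97.0, -25.5, 35.5], [-89.0, -25.0, 36.0], [-81.0, -26.0, 35.0], [-73.0, -27.0, 33.5], [-33.0, -28.5, 33.0], [-25.0, -29.0, 33.0]]
scene -0.02 -119.5 -9.999999999999897
scene -0.01 -119.5 -10.999999999999899
scene 0 -119.5 -9.499999999999897
scene 0.01 -119.5 -8.499999999999897
scene 0.02 -119.5 -8.499999999999897
[-0.52955741  0.56681093] [0.19042396 0.59471562 0.22569504]
[[-9.524e-01  3.047e-01 -4.000e-04]
 [ 3.047e-01  9.524e-01 -1.500e-03]
 [-1.000e-04 -1.600e-03 -1.000e+00]] 72.25792460232513
ex [ 0.95067827 -0.3101787 ] ey [0.3101787  0.95067827] O [ 0.51805    -0.10839664]
```

{"op": "drive_tool", "data": {
  "targets": [
    {"tx":0.36,"ty":-0.94,"tz":0,"claw":1},
    {"tx":0.36,"ty":-0.94,"tz":0,"claw":1},
    {"tx":0.36,"ty":-0.94,"tz":0,"claw":1},
    {"tx":0.36,"ty":-0.94,"tz":0,"claw":1},
    {"tx":0.36,"ty":-0.94,"tz":0,"claw":1},
    {"tx":0.36,"ty":-0.94,"tz":0,"claw":1},
    {"tx":0.36,"ty":-0.94,"tz":0,"claw":1},
    {"tx":0.36,"ty":-0.94,"tz":0,"claw":1}
  ],
  "force": 4
}}

```text
validation failed for argument at $.ta...
```

{"op": "drive_tool", "data": {
  "targets": [
    {"tx":0.36,"ty":-0.94,"tz":0,"claw":1},
    {"tx":0.36,"ty":-0.94,"tz":0,"claw":1},
    {"tx":0.36,"ty":-0.94,"tz":0,"claw":1},
    {"tx":0.36,"ty":-0.94,"tz":0,"claw":1},
    {"tx":0.36,"ty":-0.94,"tz":0,"claw":1},
    {"tx":0.36,"ty":-0.94,"tz":0,"claw":1},
    {"tx":0.36,"ty":-0.94,"tz":0,"claw":1},
    {"tx":0.36,"ty":-0.94,"tz":0,"claw":1}
  ]
}}

```text
validation failed for argument at $.ta...
```

{"op": "drive_tool", "data": {
  "targets": [
    {"tx":0.36,"ty":-0.94,"tz":-0.5,"wz":-0.03,"claw":1},
    {"tx":0.36,"ty":-0.94,"tz":-0.5,"wz":-0.02,"claw":1},
    {"tx":0.36,"ty":-0.94,"tz":-0.5,"claw":1},
    {"tx":0.36,"ty":-0.94,"tz":-0.5,"claw":1},
    {"tx":0.36,"ty":-0.94,"tz":-0.5,"claw":1},
    {"tx":0.36,"ty":-0.8,"tz":-0.4,"claw":1},
    {"tx":0.36,"ty":-0.5,"tz":-0.3,"claw":1},
    {"claw":1}
  ]
}}

```text
validation failed for argument at $.ta...
```

```bash
cat > st.py <<'E'
from h import *
from plant import r
from scipy.spatial.transform import Rotation as R
st=r.get_state();m=R.from_quat(st["eef_rot"]).as_matrix();f=st["contact_force"]
print("t",round(st["clock"],2),"F mm",(F(st["tool_pos"])*1e3).round(1),"tip z",round(st["tool_pos"][2]*1e3-8,1),"pos",st["tool_pos"].round(4),"yaw rel",round(np.degrees(np.arctan2(m[1,1],m[0,1]))-90-np.degrees(yaw),2),"tilt",m[:,2].round(3),"f stage",round(f[:2]@ex,2),round(f[:2]@ey,2),round(f[2],2),"open",round(st["opening"],3),"ff",st["finger_force"])
E
python3 st.py
```

```text
t 0.1 F mm [-529.6  566.8] tip z 217.7 pos [0.1904 0.5947 0.2257] yaw rel 0.33 tilt [-0.    -0.002 -1.   ] f stage 0.15 -0.27 0.19 open 0.999 ff 0.0
```

{"op": "drive_tool", "data": {
  "targets": [
    {"tx":0.36,"ty":-0.94,"tz":0,"wx":0,"wy":0,"wz":0,"claw":1},
    {"tx":0.36,"ty":-0.94,"tz":0,"wx":0,"wy":0,"wz":0,"claw":1},
    {"tx":0.36,"ty":-0.94,"tz":0,"wx":0,"wy":0,"wz":0,"claw":1},
    {"tx":0.36,"ty":-0.94,"tz":0,"wx":0,"wy":0,"wz":0,"claw":1},
    {"tx":0.36,"ty":-0.94,"tz":0,"wx":0,"wy":0,"wz":0,"claw":1},
    {"tx":0.36,"ty":-0.94,"tz":0,"wx":0,"wy":0,"wz":0,"claw":1},
    {"tx":0.36,"ty":-0.94,"tz":0,"wx":0,"wy":0,"wz":0,"claw":1},
    {"tx":0.36,"ty":-0.94,"tz":0,"wx":0,"wy":0,"wz":0,"claw":1}
  ],
  "force": 4
}}

```text
clock: 0.9
tool_pos: [0.2771, 0.3683, 0.2263]
eef_rot: [0.154, 0.988, -0.0, -0.0]
contact_force: [0.4, 0.6, 0.0]
opening: 0.999
finger_force: 0.0
```

{"op": "drive_tool", "data": {
  "targets": [
    {"tx":0.36,"ty":-0.94,"tz":0,"wx":0,"wy":0,"wz":0,"claw":1},
    {"tx":0.36,"ty":-0.94,"tz":0,"wx":0,"wy":0,"wz":0,"claw":1},
    {"tx":0.36,"ty":-0.94,"tz":0,"wx":0,"wy":0,"wz":0,"claw":1},
    {"tx":0.36,"ty":-0.94,"tz":0,"wx":0,"wy":0,"wz":0,"claw":1},
    {"tx":0.36,"ty":-0.94,"tz":0,"wx":0,"wy":0,"wz":0,"claw":1},
    {"tx":0.36,"ty":-0.94,"tz":0,"wx":0,"wy":0,"wz":0,"claw":1},
    {"tx":0.36,"ty":-0.94,"tz":0,"wx":0,"wy":0,"wz":0,"claw":1},
    {"tx":0.36,"ty":-0.94,"tz":0,"wx":0,"wy":0,"wz":0,"claw":1}
  ]
}}

```text
clock: 1.7
tool_pos: [0.3635, 0.1428, 0.2264]
eef_rot: [0.154, 0.988, -0.0, -0.0]
contact_force: [0.6, -1.3, 0.0]
opening: 0.998
finger_force: 0.0
```

{"op": "drive_tool", "data": {
  "targets": [
    {"tx":0.36,"ty":-0.94,"tz":-0.5,"wx":0,"wy":0,"wz":-0.03,"claw":1},
    {"tx":0.36,"ty":-0.94,"tz":-0.5,"wx":0,"wy":0,"wz":-0.02,"claw":1},
    {"tx":0.36,"ty":-0.94,"tz":-0.5,"wx":0,"wy":0,"wz":0,"claw":1},
    {"tx":0.36,"ty":-0.94,"tz":-0.5,"wx":0,"wy":0,"wz":0,"claw":1},
    {"tx":0.36,"ty":-0.94,"tz":-0.4,"wx":0,"wy":0,"wz":0,"claw":1},
    {"tx":0.36,"ty":-0.8,"tz":-0.3,"wx":0,"wy":0,"wz":0,"claw":1},
    {"tx":0.36,"ty":-0.5,"tz":-0.2,"wx":0,"wy":0,"wz":0,"claw":1},
    {"tx":0,"ty":0,"tz":0,"wx":0,"wy":0,"wz":0,"claw":1}
  ]
}}

```text
clock: 2.5
tool_pos: [0.4397, -0.0382, 0.1386]
eef_rot: [0.182, 0.983, -0.0, -0.0]
contact_force: [0.0, -0.2, 0.6]
opening: 1.001
finger_force: 0.0
```

```bash
python3 st.py
```

```text
t 2.5 F mm [-96.2  42.4] tip z 130.6 pos [ 0.4397 -0.0382  0.1386] yaw rel -2.95 tilt [-0.    -0.001 -1.   ] f stage 0.09 -0.18 0.64 open 1.001 ff 0.0
```

{"op": "drive_tool", "data": {
  "targets": [
    {"tx":0.2,"ty":-0.73,"tz":0,"wx":0,"wy":0,"wz":0,"claw":1},
    {"tx":0.19,"ty":-0.73,"tz":-0.3,"wx":0,"wy":0,"wz":0,"claw":1},
    {"tx":0,"ty":0,"tz":-0.4,"wx":0,"wy":0,"wz":0,"claw":1},
    {"tx":0,"ty":0,"tz":-0.4,"wx":0,"wy":0,"wz":0,"claw":1},
    {"tx":0,"ty":0,"tz":-0.2,"wx":0,"wy":0,"wz":0,"claw":1},
    {"tx":0,"ty":0,"tz":0,"wx":0,"wy":0,"wz":0,"claw":1},
    {"tx":0,"ty":0,"tz":0,"wx":0,"wy":0,"wz":0,"claw":1},
    {"tx":0,"ty":0,"tz":0,"wx":0,"wy":0,"wz":0,"claw":1}
  ]
}}

```text
clock: 3.3
tool_pos: [0.4509, -0.0794, 0.101]
eef_rot: [0.18, 0.984, 0.0, 0.0]
contact_force: [0.7, 1.0, -0.6]
opening: 1.0
finger_force: 0.0
```

```bash
python3 st.py
cat > pic.py <<'E'
import sys,cv2,numpy as np
from plant import vision
o=np.zeros((450,800,3),np.uint8)
a=vision.snapshot("top");b=vision.snapshot("scene")
np.savez("last.npz",**{n+k:s[k] for n,s in(("top",a),("scene",b)) for k in s})
a=cv2.resize(a["image"][140:260,265:365],None,fx=3.75,fy=3.75,interpolation=2);b=cv2.resize(b["image"][155:265,175:265],None,fx=4,fy=4,interpolation=2)
o[:a.shape[0],:a.shape[1]]=a;o[:b.shape[0],400:400+b.shape[1]]=b;cv2.imwrite(sys.argv[1],o)
E
python3 pic.py pics/p1.png
```

```text
t 3.3 F mm [-72.8   6.7] tip z 93.0 pos [ 0.4509 -0.0794  0.101 ] yaw rel -2.65 tilt [ 0.001  0.    -1.   ] f stage 0.3 1.2 -0.64 open 1.0 ff 0.0
```

View pics/p1.png

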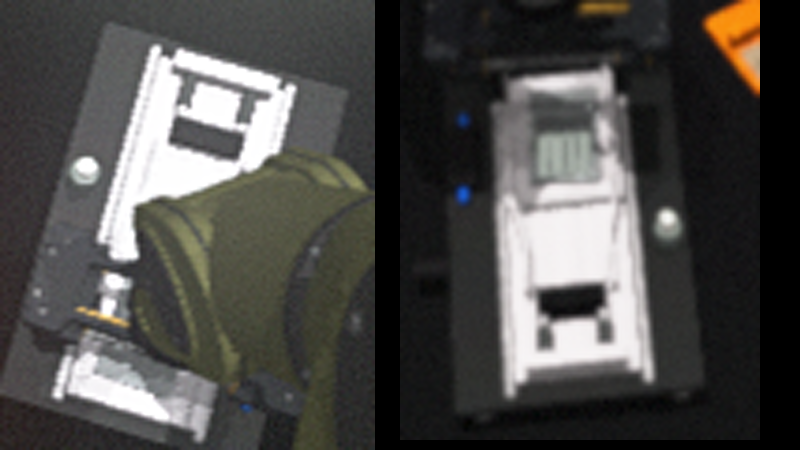

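The tool is over the bar, which the arm hides in the top view. The jaw and vial are undisturbed. I'll descend beside the bar ends and close lightly.

{"op": "drive_tool", "data": {
  "targets": [
    {"tx":0.02,"ty":-0.08,"tz":-0.3,"wx":0,"wy":0,"wz":0,"claw":1},
    {"tx":0,"ty":0,"tz":-0.3,"wx":0,"wy":0,"wz":0,"claw":1},
    {"tx":0,"ty":0,"tz":0,"wx":0,"wy":0,"wz":0,"claw":0.2},
    {"tx":0,"ty":0,"tz":0,"wx":0,"wy":0,"wz":0,"claw":0},
    {"tx":0,"ty":0,"tz":0,"wx":0,"wy":0,"wz":0,"claw":0},
    {"tx":0,"ty":0,"tz":0,"wx":0,"wy":0,"wz":0,"claw":0},
    {"tx":0,"ty":0,"tz":0,"wx":0,"wy":0,"wz":0,"claw":0},
    {"tx":0,"ty":0,"tz":0,"wx":0,"wy":0,"wz":0,"claw":0}
  ]
}}

```text
clock: 4.2
tool_pos: [0.4513, -0.0821, 0.0826]
eef_rot: [0.18, 0.984, 0.0, 0.0]
contact_force: [0.2, -0.1, 0.6]
opening: 0.506
finger_force: 0.0
```

```bash
python3 st.py
```

```text
t 4.2 F mm [-71.6   4.3] tip z 74.6 pos [ 0.4513 -0.0821  0.0826] yaw rel -2.68 tilt [ 0.  0. -1.] f stage 0.24 -0.01 0.64 open 0.506 ff 0.0
```

{"op": "drive_tool", "data": {
  "targets": [
    {"tx":0,"ty":0,"tz":0,"wx":0,"wy":0,"wz":0,"claw":-0.1},
    {"tx":0,"ty":0,"tz":0,"wx":0,"wy":0,"wz":0,"claw":-0.1},
    {"tx":0,"ty":0,"tz":0,"wx":0,"wy":0,"wz":0,"claw":-0.1},
    {"tx":0,"ty":0,"tz":0,"wx":0,"wy":0,"wz":0,"claw":-0.1},
    {"tx":0,"ty":0,"tz":0,"wx":0,"wy":0,"wz":0,"claw":-0.1},
    {"tx":0,"ty":0,"tz":0,"wx":0,"wy":0,"wz":0,"claw":-0.1},
    {"tx":0,"ty":0,"tz":0,"wx":0,"wy":0,"wz":0,"claw":-0.1},
    {"tx":0,"ty":0,"tz":0,"wx":0,"wy":0,"wz":0,"claw":-0.1}
  ]
}}

```text
clock: 5.0
tool_pos: [0.4512, -0.0821, 0.0824]
eef_rot: [0.18, 0.984, 0.0, 0.0]
contact_force: [0.6, -0.4, -0.2]
opening: 0.449
finger_force: 0.0
```

```bash
python3 st.py;python3 pic.py pics/p2.png
```

```text
t 5.0 F mm [-71.7   4.3] tip z 74.4 pos [ 0.4512 -0.0821  0.0824] yaw rel -2.68 tilt [ 0.  0. -1.] f stage 0.66 -0.16 -0.21 open 0.449 ff 0.0
```

View pics/p2.png

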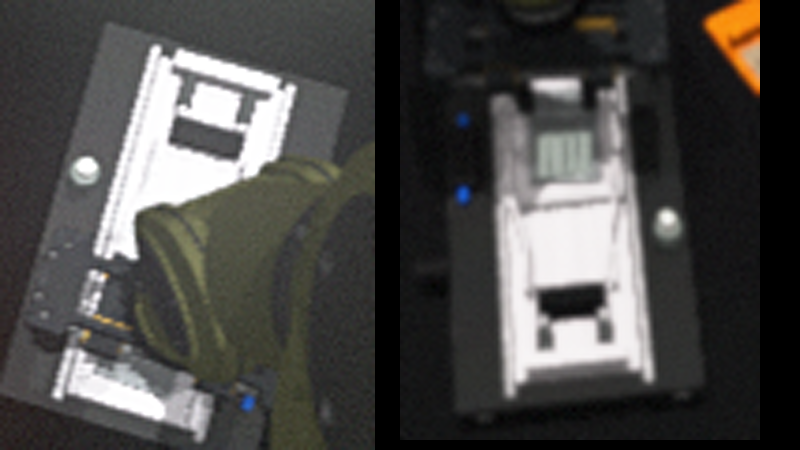

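Run:
```python
from h import *
L=np.load("last.npz");s={k[5:]:L[k] for k in L if k.startswith("scene")};t={k[3:]:L[k] for k in L if k.startswith("top")}
S0=np.load("scene0.npz");T0=np.load("top0.npz")
for nm,x,y,z in(("tipfrontL",-62.7,4.3+20,74.4),("tipfrontR",-62.7,4.3-20,74.4),("tipC",-71.7,4.3,74.4),("barfronttop",-66.5,4.3,86),("barrear top",-76.5,4.3,86),("barfrontbase",-66.5,4.3,64),("barrearbase",-76.5,4.3,64),("cfront",-16.5,3,64),("crear",-108.5,6,64)):
    P=np.r_[W(x/1e3,y/1e3),z/1e3]
    q=proj(s,P)[0];q2=proj(t,P)[0];print(nm,"scene",q.round(1),"p2 px",((q-[175,155])*4+[400,0]).round(),"top",q2.round(1),"c1 px",((q2-[255,140])*4.5).round())
# profile along cassette centreline at plate top plane, both initial views
for n,s in(("top",T0),("scene",S0)):
    s={k:s[k] for k in s};x=np.arange(-.112,-.01,.002);y=.0045-(x+.0625)*np.tan(np.radians(2.9))
    P=np.c_[O+x[:,None]*ex+y[:,None]*ey,np.full(len(x),.064)]
    print(n,list(zip((x*1e3).round().astype(int).tolist(),samp(s,P).tolist())))
    q=proj(s,P).round().astype(int);d=s["range_z"][q[:,1],q[:,0]];K=s["K"];T=s["cam_to_world"]
    c=np.c_[(q[:,0]-K[0,2])/K[0,0]*d,-(q[:,1]-K[1,2])/K[1,1]*d,-d];w=c@T[:3,:3].T+T[:3,3]
    print([(int(a),int(b)) for a,b in zip(F(w)[:,0]*1e3,w[:,2]*1e3)])
```

```text
tipfrontL scene [221.5 185. ] p2 px [586. 120.] top [298.1 224.8] c1 px [194. 382.]
tipfrontR scene [209.6 186.1] p2 px [539. 124.] top [312. 229.] c1 px [257. 401.]
tipC scene [215.4 183.3] p2 px [562. 113.] top [304.2 230. ] c1 px [221. 405.]
barfronttop scene [215.2 182.8] p2 px [561. 111.] top [305.3 227.7] c1 px [226. 395.]
barrear top scene [215.  180.3] p2 px [560. 101.] top [304.3 231.3] c1 px [222. 411.]
barfrontbase scene [215.8 186.1] p2 px [563. 125.] top [304.2 228.7] c1 px [221. 399.]
barrearbase scene [215.6 183.7] p2 px [562. 115.] top [303.2 232.1] c1 px [217. 414.]
cfront scene [216.3 198.9] p2 px [565. 176.] top [309.3 211.8] c1 px [244. 323.]
crear scene [215.5 175.8] p2 px [562.  83.] top [299.6 243. ] c1 px [201. 463.]
top [(-112, 248), (-110, 230), (-108, 201), (-106, 183), (-104, 182), (-102, 181), (-100, 181), (-98, 183), (-96, 183), (-94, 182), (-92, 180), (-90, 181), (-88, 182), (-86, 182), (-84, 182), (-82, 178), (-80, 171), (-78, 159), (-76, 138), (-74, 101), (-72, 139), (-70, 183), (-68, 190), (-66, 186), (-64, 181), (-62, 175), (-60, 180), (-58, 181), (
[... 1332 characters left out ...]
 (-32, 156), (-30, 157), (-28, 157), (-26, 157), (-24, 157), (-22, 155), (-20, 152), (-18, 154), (-16, 156), (-14, 160), (-12, 170)]
[(-112, 61), (-112, 61), (-114, 52), (-114, 52), (-102, 65), (-102, 65), (-99, 64), (-99, 64), (-94, 64), (-94, 64), (-90, 64), (-90, 64), (-73, 85), (-73, 85), (-69, 84), (-69, 84), (-63, 88), (-63, 88), (-63, 82), (-63, 82), (-64, 74), (-64, 74), (-63, 69), (-63, 69), (-63, 63), (-63, 63), (-57, 66), (-57, 66), (-56, 61), (-56, 61), (-49, 67), (-49, 67), (-49, 60), (-49, 60), (-42, 65), (-42, 65), (-39, 63), (-39, 63), (-34, 65), (-34, 65), (-30, 66), (-30, 66), (-26, 66), (-26, 66), (-24, 62), (-20, 62), (-20, 62), (-17, 62), (-17, 62), (-13, 61), (-13, 61)]
```

Run:
```python
from h import *
L=np.load("last.npz");a=L["sceneimage"][165:205,190:240];
a=cv2.resize(a,None,fx=12,fy=12,interpolation=2).astype(float);a=np.clip(255*(a/255)**.6,0,255).astype(np.uint8)
cv2.imwrite("pics/p3.png",a)
```

```text
(no output)
```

View pics/p3.png

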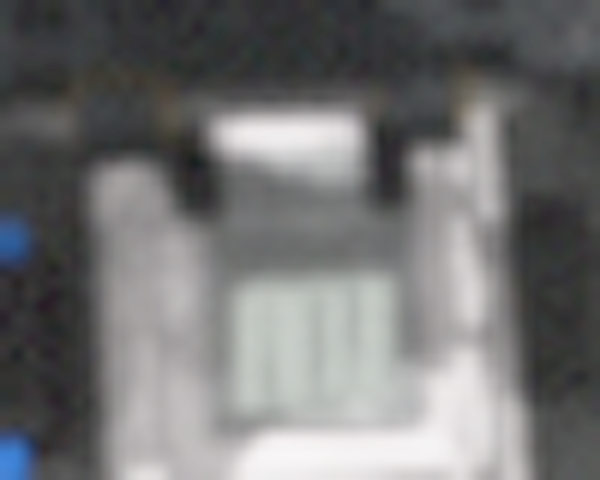

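The fingertips (crop (212,205) and (368,200)) end behind the bar, whose front face is the strip at v=215–265. The fingers closed behind the bar, so I'll open, go 8 mm forward and close again.

{"op": "drive_tool", "data": {
  "targets": [
    {"tx":0,"ty":0,"tz":0,"wx":0,"wy":0,"wz":0,"claw":0.8},
    {"tx":0,"ty":0,"tz":0,"wx":0,"wy":0,"wz":0,"claw":0.8},
    {"tx":0,"ty":0,"tz":0,"wx":0,"wy":0,"wz":0,"claw":0.8},
    {"tx":0.13,"ty":-0.04,"tz":-0.04,"wx":0,"wy":0,"wz":0,"claw":0.8},
    {"tx":0.13,"ty":-0.04,"tz":-0.04,"wx":0,"wy":0,"wz":0,"claw":0.8},
    {"tx":0,"ty":0,"tz":0,"wx":0,"wy":0,"wz":0,"claw":0.0},
    {"tx":0,"ty":0,"tz":0,"wx":0,"wy":0,"wz":0,"claw":0.0},
    {"tx":0,"ty":0,"tz":0,"wx":0,"wy":0,"wz":0,"claw":0.0}
  ]
}}

```text
clock: 5.9
tool_pos: [0.4589, -0.0845, 0.08]
eef_rot: [0.18, 0.984, 0.0, -0.0]
contact_force: [-0.5, 0.3, -0.4]
opening: 0.652
finger_force: 0.0
```

{"op": "drive_tool", "data": {
  "targets": [
    {"tx":0,"ty":0,"tz":0,"wx":0,"wy":0,"wz":0,"claw":0.0},
    {"tx":0,"ty":0,"tz":0,"wx":0,"wy":0,"wz":0,"claw":0.0},
    {"tx":0,"ty":0,"tz":0,"wx":0,"wy":0,"wz":0,"claw":0.0},
    {"tx":0,"ty":0,"tz":0,"wx":0,"wy":0,"wz":0,"claw":0.0},
    {"tx":0,"ty":0,"tz":0,"wx":0,"wy":0,"wz":0,"claw":0.0},
    {"tx":0,"ty":0,"tz":0,"wx":0,"wy":0,"wz":0,"claw":0.0},
    {"tx":0,"ty":0,"tz":0,"wx":0,"wy":0,"wz":0,"claw":0.0},
    {"tx":0,"ty":0,"tz":0,"wx":0,"wy":0,"wz":0,"claw":0.0}
  ]
}}

```text
clock: 6.7
tool_pos: [0.459, -0.0845, 0.08]
eef_rot: [0.18, 0.984, 0.0, -0.0]
contact_force: [-0.9, 0.2, -0.3]
opening: 0.495
finger_force: 0.0
```

```bash
python3 st.py
```

```text
t 6.7 F mm [-63.5   4.4] tip z 72.0 pos [ 0.459  -0.0845  0.08  ] yaw rel -2.68 tilt [-0.  0. -1.] f stage -0.89 -0.11 -0.28 open 0.495 ff 0.0
```

```bash
cat > pic.py <<'E'
import sys,cv2,numpy as np
from plant import vision
o=np.zeros((600,800,3),np.uint8)
a=vision.snapshot("top");b=vision.snapshot("scene")
np.savez("last.npz",**{n+k:s[k] for n,s in(("top",a),("scene",b)) for k in s})
up=lambda x,f:(255*(cv2.resize(x,None,fx=f,fy=f,interpolation=2)/255.)**.7).astype(np.uint8)
a=up(a["image"][140:260,275:350],5);b=up(b["image"][165:240,190:243],8)
o[:a.shape[0],:a.shape[1]]=a;o[:b.shape[0],376:376+b.shape[1]]=b;cv2.imwrite(sys.argv[1],o)
E
python3 pic.py pics/p4.png
```

```text
(no output)
```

View pics/p4.png

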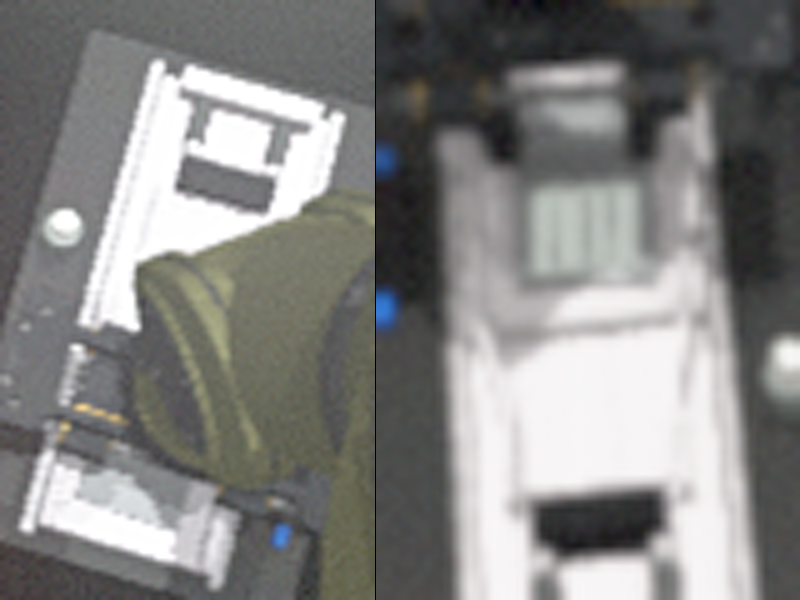

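{"op": "drive_tool", "data": {
  "targets": [
    {"tx":0,"ty":0,"tz":0,"wx":0,"wy":0,"wz":0,"claw":-0.3},
    {"tx":0,"ty":0,"tz":0,"wx":0,"wy":0,"wz":0,"claw":-0.3},
    {"tx":0,"ty":0,"tz":0,"wx":0,"wy":0,"wz":0,"claw":-0.3},
    {"tx":0,"ty":0,"tz":0,"wx":0,"wy":0,"wz":0,"claw":-0.3},
    {"tx":0,"ty":0,"tz":0,"wx":0,"wy":0,"wz":0,"claw":-0.3},
    {"tx":0,"ty":0,"tz":0,"wx":0,"wy":0,"wz":0,"claw":-0.3},
    {"tx":0,"ty":0,"tz":0,"wx":0,"wy":0,"wz":0,"claw":-0.3},
    {"tx":0,"ty":0,"tz":0,"wx":0,"wy":0,"wz":0,"claw":-0.3}
  ]
}}

```text
clock: 7.6
tool_pos: [0.459, -0.0845, 0.08]
eef_rot: [0.18, 0.984, 0.0, -0.0]
contact_force: [-0.1, 0.4, 0.0]
opening: 0.349
finger_force: 0.0
```

```bash
python3 st.py
python3 - <<'E'
from h import *
from plant import vision
L=np.load("last.npz")
s=vision.snapshot("scene"); np.savez("last2.npz",**s)
for nm,im in(("before",L["sceneimage"]),("now",s["image"])):
    g=cv2.cvtColor(im,6)
    print(nm); print(g[174:192,200:226])
E
```

```text
t 7.6 F mm [-63.5   4.4] tip z 72.0 pos [ 0.459  -0.0845  0.08  ] yaw rel -2.68 tilt [ 0.  0. -1.] f stage -0.21 0.36 0.05 open 0.349 ff 0.0
before
[[ 24  23  22  24  22  28  58  93 106 118 139 153 175 182 181 176 161 161
  161 141  94  49  30  30  33  35]
 [ 26  23  28  39  32  33  59  92 101 109 121 128 138 146 145 138 122 125
  121 105  71  52  41  34  37  37]
 [ 25  28  37  47  44  43  54  69  73  69  79  81  86  85  84  79  77  81
   82  71  59  48  41  38  35  36]
 [ 24  25  32  42  46  45  49  52  63  66  77  94  98  96  96  95  99 109
  106  94  65  43  34  32  24  24]
 [ 24  27  29  30  31  29  34  47  70  82  95 118 130 134 136 138 139 141
  138 120  89  46  24  23  16  21]
 [ 22  20  22  28  20  17  23  42  73  83  92 108 124 143 150 153 154 154
  147 131 106  53  24  20  20  27]
 [ 30  30  24  16  14  16  18  36  59  73  78  84  96 120 140 143 145 146
  136 126 103  52  19  16  25  45]
 [ 65  58  43  23  16  16  14  30  44  64  65  67  74  87 100 106 105 114
  108 101  85  44  16  15  26  58]
 [ 93  89  70  39  19  10  12  23  43  57  69  68  70  73  75  77  78  81
   77 
[... 2277 characters left out ...]
61  59  62
   60  56  54  48  49  61  80 109]
 [ 95 102 106 112 120 119 103  70  50  52  54  59  62  64  63  66  65  65
   67  67  74  68  62  67  81 108]
 [ 96 107 113 119 132 133 119  84  63  61  65  74  78  81  78  81  86  89
   87  93  99  96  86  79  83 109]
 [102 116 123 132 136 137 121  90  72  81 101 116 120 123 120 121 128 133
  130 133 145 143 120  92  88 113]
 [113 121 122 128 141 146 129  98  83 109 144 155 155 158 158 153 148 157
  154 144 163 161 134  97  91 113]
 [115 124 121 127 144 151 137 103  92 123 162 167 163 170 170 160 147 162
  162 145 167 165 138  97  91 112]
 [116 124 123 128 150 155 143 105  94 128 165 167 160 172 173 159 144 164
  163 145 165 164 138  97  86 104]]
```

Run:
```python
from h import *
a=np.load("last2.npz");b=np.load("scene0.npz")
def pts(s,us,v):
    K=s["K"];T=s["cam_to_world"];o=[]
    for u in us:
        d=s["range_z"][v,u];c=np.array([(u-K[0,2])/K[0,0]*d,-(v-K[1,2])/K[1,1]*d,-d]);w=T[:3,:3]@c+T[:3,3]
        f=F(w)*1e3;o.append((int(round(f[0])),int(round(f[1])),int(round(w[2]*1e3))))
    return o
for v in range(172,192): print(v,"fingR",pts(a,(207,208),v),"mid",pts(a,(214,),v),"fingL",pts(a,(220,221),v),"init mid",pts(b,(214,),v))
```

```text
172 fingR [(-42, -13, 193), (-43, -10, 191)] mid [(-42, 8, 189)] fingL [(-41, 27, 189), (-38, 30, 192)] init mid [(-170, -2, -5)]
173 fingR [(-166, -27, -1), (-165, -23, 0)] mid [(-137, 0, 39)] fingL [(-41, 26, 182), (-41, 29, 182)] init mid [(-132, 1, 46)]
174 fingR [(-71, -17, 138), (-72, -14, 136)] mid [(-117, 1, 63)] fingL [(-39, 26, 180), (-38, 29, 181)] init mid [(-121, 1, 56)]
175 fingR [(-39, -15, 181), (-43, -12, 174)] mid [(-42, 7, 173)] fingL [(-35, 26, 181), (-36, 29, 178)] init mid [(-114, 1, 61)]
176 fingR [(-41, -15, 173), (-40, -12, 174)] mid [(-39, 6, 172)] fingL [(-30, 25, 183), (-31, 28, 181)] init mid [(-113, 1, 57)]
177 fingR [(-37, -16, 172), (-36, -12, 173)] mid [(-102, 1, 66)] fingL [(-29, 25, 178), (-29, 28, 178)] init mid [(-102, 1, 67)]
178 fingR [(-56, -18, 137), (-55, -15, 138)] mid [(-99, 0, 65)] fingL [(-30, 24, 171), (-28, 28, 174)] init mid [(-98, 1, 67)]
179 fingR [(-56, -19, 132), (-54, -16, 134)] mid [(-96, 0, 64)] fingL [(-28, 24, 168), (-31, 27, 163)] init mid [(-95, 0, 66)]
180 fingR [(-57, -20, 124), (-55, -16, 126)] mid [(-90, 0, 67)] fingL [(
[... 735 characters left out ...]
-63, -1, 71)] fingL [(-64, 19, 66), (-64, 22, 66)] init mid [(-65, -1, 69)]
187 fingR [(-67, -26, 63), (-64, -22, 68)] mid [(-63, -2, 65)] fingL [(-62, 18, 64), (-61, 22, 64)] init mid [(-65, -2, 62)]
188 fingR [(-62, -26, 65), (-60, -22, 68)] mid [(-61, -2, 62)] fingL [(-56, 18, 66), (-56, 22, 65)] init mid [(-58, -2, 68)]
189 fingR [(-59, -26, 64), (-58, -23, 65)] mid [(-55, -2, 66)] fingL [(-53, 18, 64), (-52, 21, 66)] init mid [(-54, -2, 68)]
190 fingR [(-53, -26, 67), (-52, -23, 67)] mid [(-55, -3, 59)] fingL [(-47, 18, 68), (-50, 21, 63)] init mid [(-53, -3, 62)]
191 fingR [(-50, -26, 65), (-49, -23, 66)] mid [(-47, -3, 66)] fingL [(-45, 17, 65), (-44, 21, 66)] init mid [(-48, -3, 64)]
```

The scene depth shows why: the fingertips are at z≈92 mm rather than 72, so they passed above the bar top (86). I'll open, go lower in small checked steps, and close again.

{"op": "drive_tool", "data": {
  "targets": [
    {"tx":0,"ty":0,"tz":0,"wx":0,"wy":0,"wz":0,"claw":0.7},
    {"tx":0,"ty":0,"tz":0,"wx":0,"wy":0,"wz":0,"claw":0.7},
    {"tx":0,"ty":0,"tz":0,"wx":0,"wy":0,"wz":0,"claw":0.7},
    {"tx":-0.16,"ty":0.05,"tz":0,"wx":0,"wy":0,"wz":0,"claw":0.7},
    {"tx":0,"ty":0,"tz":-0.07,"wx":0,"wy":0,"wz":0,"claw":0.7},
    {"tx":0,"ty":0,"tz":-0.07,"wx":0,"wy":0,"wz":0,"claw":0.7},
    {"tx":0,"ty":0,"tz":0,"wx":0,"wy":0,"wz":0,"claw":0.7},
    {"tx":0,"ty":0,"tz":0,"wx":0,"wy":0,"wz":0,"claw":0.7}
  ]
}}

```text
clock: 8.45
tool_pos: [0.4542, -0.083, 0.0757]
eef_rot: [0.18, 0.984, 0.0, -0.0]
contact_force: [-0.1, 0.2, 0.8]
opening: 0.852
finger_force: 0.0
```

{"op": "drive_tool", "data": {
  "targets": [
    {"tx":0,"ty":0,"tz":-0.06,"wx":0,"wy":0,"wz":0,"claw":0.7},
    {"tx":0,"ty":0,"tz":-0.06,"wx":0,"wy":0,"wz":0,"claw":0.7},
    {"tx":0,"ty":0,"tz":-0.06,"wx":0,"wy":0,"wz":0,"claw":0.7},
    {"tx":0,"ty":0,"tz":-0.06,"wx":0,"wy":0,"wz":0,"claw":0.7},
    {"tx":0,"ty":0,"tz":-0.06,"wx":0,"wy":0,"wz":0,"claw":0.7},
    {"tx":0,"ty":0,"tz":0,"wx":0,"wy":0,"wz":0,"claw":0.05},
    {"tx":0,"ty":0,"tz":0,"wx":0,"wy":0,"wz":0,"claw":0.05},
    {"tx":0,"ty":0,"tz":0,"wx":0,"wy":0,"wz":0,"claw":0.05}
  ]
}}

```text
clock: 9.25
tool_pos: [0.4543, -0.083, 0.0669]
eef_rot: [0.18, 0.984, 0.0, 0.0]
contact_force: [0.0, 1.2, -0.3]
opening: 0.603
finger_force: 1.3
```

{"op": "drive_tool", "data": {
  "targets": [
    {"tx":0,"ty":0,"tz":0,"wx":0,"wy":0,"wz":0,"claw":0.05},
    {"tx":0,"ty":0,"tz":0,"wx":0,"wy":0,"wz":0,"claw":0.05},
    {"tx":0,"ty":0,"tz":0,"wx":0,"wy":0,"wz":0,"claw":0.05},
    {"tx":0,"ty":0,"tz":0,"wx":0,"wy":0,"wz":0,"claw":0.05},
    {"tx":0,"ty":0,"tz":0,"wx":0,"wy":0,"wz":0,"claw":0.05},
    {"tx":0,"ty":0,"tz":0,"wx":0,"wy":0,"wz":0,"claw":0.05},
    {"tx":0,"ty":0,"tz":0,"wx":0,"wy":0,"wz":0,"claw":0.05},
    {"tx":0,"ty":0,"tz":0,"wx":0,"wy":0,"wz":0,"claw":0.05}
  ]
}}

```text
clock: 10.05
tool_pos: [0.4543, -0.0829, 0.0669]
eef_rot: [0.18, 0.984, 0.0, 0.0]
contact_force: [0.5, 0.6, 1.6]
opening: 0.567
finger_force: 4.0
```

```bash
python3 st.py
```

```text
t 10.05 F mm [-68.5   4.5] tip z 58.9 pos [ 0.4543 -0.0829  0.0669] yaw rel -2.67 tilt [ 0.  0. -1.] f stage 0.3 0.74 1.57 open 0.567 ff 4.000023454427719
```

{"op": "drive_tool", "data": {
  "targets": [
    {"tx":0.15,"ty":-0.075,"tz":0,"wx":0,"wy":0,"wz":0.01,"claw":0.05},
    {"tx":0.15,"ty":-0.075,"tz":0,"wx":0,"wy":0,"wz":0.01,"claw":0.05},
    {"tx":0.15,"ty":-0.075,"tz":0,"wx":0,"wy":0,"wz":0.01,"claw":0.05},
    {"tx":0.15,"ty":-0.075,"tz":0,"wx":0,"wy":0,"wz":0.01,"claw":0.05},
    {"tx":0.15,"ty":-0.075,"tz":0,"wx":0,"wy":0,"wz":0.005,"claw":0.05},
    {"tx":0.15,"ty":-0.075,"tz":0,"wx":0,"wy":0,"wz":0,"claw":0.05},
    {"tx":0,"ty":0,"tz":0,"wx":0,"wy":0,"wz":0,"claw":0.05},
    {"tx":0,"ty":0,"tz":0,"wx":0,"wy":0,"wz":0,"claw":0.05}
  ]
}}

```text
clock: 10.85
tool_pos: [0.4827, -0.0973, 0.0669]
eef_rot: [0.157, 0.988, -0.0, 0.001]
contact_force: [0.8, -0.7, 1.2]
opening: 0.566
finger_force: 4.0
```

```bash
python3 st.py
python3 - <<'E'
from h import *
from plant import vision
s=vision.snapshot("scene"); np.savez("last2.npz",**s)
t=np.arange(-.045,.0451,.0005)
for x in(-.02,-.01,0,.006):
    v=samp(s,np.c_[W(np.full_like(t,x),t),np.full_like(t,.064)]).astype(int)
    print(x,v[::3].tolist())
t=np.arange(-.03,.03,.001)
for y in(-.015,0,.015):
    v=samp(s,np.c_[W(t,np.full_like(t,y)),np.full_like(t,.064)]).astype(int);print(y,v.tolist())
E
```

```text
t 10.85 F mm [-37.1  -0.4] tip z 58.9 pos [ 0.4827 -0.0973  0.0669] yaw rel -0.03 tilt [ 0.003 -0.    -1.   ] f stage 0.98 -0.39 1.16 open 0.566 ff 4.000149071216583
-0.02 [124, 122, 118, 116, 116, 115, 112, 109, 101, 93, 95, 98, 109, 126, 142, 155, 167, 166, 167, 162, 158, 161, 166, 169, 171, 171, 168, 165, 160, 155, 158, 164, 165, 162, 160, 157, 155, 160, 166, 166, 165, 156, 143, 129, 111, 96, 95, 93, 102, 111, 117, 121, 123, 124, 124, 125, 125, 129, 134, 142, 152]
-0.01 [118, 117, 115, 116, 117, 116, 114, 110, 102, 95, 94, 93, 109, 123, 139, 155, 161, 161, 159, 153, 148, 157, 167, 170, 171, 170, 167, 163, 158, 155, 162, 169, 169, 169, 164, 158, 158, 163, 167, 168, 169, 159, 150, 132, 112, 99, 90, 87, 94, 101, 109, 117, 121, 125, 126, 125, 124, 121, 120, 122, 125]
0 [134, 132, 128, 122, 116, 113, 110, 106, 102, 99, 96, 98, 111, 124, 142, 159, 162, 164, 161, 155, 154, 157, 161, 166, 170, 168, 165, 160, 155, 157, 165, 170, 172, 173, 169, 166, 162, 159, 162, 167, 169, 167, 161, 149, 137, 125, 115, 111, 108, 109, 113, 117, 120, 123, 129, 136, 146, 156, 161, 164, 162]
0.006 [135, 138, 1
[... 509 characters left out ...]
, 141, 136, 129, 124, 118, 115, 111, 107, 105, 109, 113, 118, 125, 137, 150, 162, 176, 190]
0 [100, 110, 119, 126, 134, 142, 148, 151, 153, 157, 158, 158, 157, 157, 157, 157, 157, 158, 159, 160, 162, 163, 164, 164, 164, 165, 164, 164, 164, 164, 165, 165, 166, 166, 167, 167, 168, 168, 169, 170, 170, 169, 166, 164, 161, 151, 142, 132, 124, 119, 115, 110, 113, 126, 139, 150, 168, 186, 206, 224]
0.015 [97, 111, 123, 135, 144, 150, 156, 161, 164, 164, 165, 166, 166, 166, 166, 165, 166, 167, 169, 169, 169, 168, 167, 167, 166, 166, 166, 166, 167, 168, 169, 169, 169, 169, 170, 170, 170, 171, 171, 170, 170, 169, 169, 170, 170, 171, 168, 159, 149, 140, 135, 135, 135, 134, 148, 164, 181, 199, 209, 219]
```

{"op": "drive_tool", "data": {
  "targets": [
    {"tx":0,"ty":0,"tz":0,"wx":0,"wy":0,"wz":0,"claw":0.5},
    {"tx":0,"ty":0,"tz":0,"wx":0,"wy":0,"wz":0,"claw":0.5},
    {"tx":0,"ty":0,"tz":0.5,"wx":0,"wy":0,"wz":0,"claw":0.5},
    {"tx":0,"ty":0,"tz":0.5,"wx":0,"wy":0,"wz":0,"claw":-0.6},
    {"tx":-0.27,"ty":0.09,"tz":0,"wx":0,"wy":0,"wz":0,"claw":-0.6},
    {"tx":-0.3,"ty":0.1,"tz":0,"wx":0,"wy":0,"wz":0,"claw":-0.6},
    {"tx":0,"ty":0,"tz":0,"wx":0,"wy":0,"wz":0,"claw":-0.6},
    {"tx":0,"ty":0,"tz":0,"wx":0,"wy":0,"wz":0,"claw":-0.6}
  ]
}}

```text
clock: 11.7
tool_pos: [0.4633, -0.0905, 0.0963]
eef_rot: [0.157, 0.988, -0.0, -0.001]
contact_force: [0.3, 0.5, -0.3]
opening: 0.321
finger_force: 0.0
```

{"op": "drive_tool", "data": {
  "targets": [
    {"tx":0,"ty":0,"tz":-0.3,"wx":0,"wy":0,"wz":0,"claw":-0.6},
    {"tx":0,"ty":0,"tz":-0.3,"wx":0,"wy":0,"wz":0,"claw":-0.6},
    {"tx":0,"ty":0,"tz":-0.2,"wx":0,"wy":0,"wz":0,"claw":-0.6},
    {"tx":0,"ty":0,"tz":-0.2,"wx":0,"wy":0,"wz":0,"claw":-0.6},
    {"tx":0,"ty":0,"tz":-0.1,"wx":0,"wy":0,"wz":0,"claw":-0.6},
    {"tx":0,"ty":0,"tz":0,"wx":0,"wy":0,"wz":0,"claw":-0.6},
    {"tx":0,"ty":0,"tz":0,"wx":0,"wy":0,"wz":0,"claw":-0.6},
    {"tx":0,"ty":0,"tz":0,"wx":0,"wy":0,"wz":0,"claw":-0.6}
  ]
}}

```text
clock: 12.5
tool_pos: [0.4643, -0.0909, 0.0641]
eef_rot: [0.157, 0.988, 0.0, 0.0]
contact_force: [-0.0, -0.1, -0.5]
opening: 0.202
finger_force: 0.0
```

```bash
python3 st.py
```

```text
t 12.5 F mm [-56.5   0. ] tip z 56.1 pos [ 0.4643 -0.0909  0.0641] yaw rel 0.02 tilt [ 0.001  0.    -1.   ] f stage -0.0 -0.08 -0.5 open 0.202 ff 0.0
```

{"op": "drive_tool", "data": {
  "targets": [
    {"tx":0,"ty":0,"tz":-0.05,"wx":0,"wy":0,"wz":0,"claw":-0.6},
    {"tx":0,"ty":0,"tz":-0.05,"wx":0,"wy":0,"wz":0,"claw":-0.6},
    {"tx":0,"ty":0,"tz":-0.05,"wx":0,"wy":0,"wz":0,"claw":-0.6},
    {"tx":0,"ty":0,"tz":-0.05,"wx":0,"wy":0,"wz":0,"claw":-0.6},
    {"tx":0,"ty":0,"tz":-0.05,"wx":0,"wy":0,"wz":0,"claw":-0.6},
    {"tx":0,"ty":0,"tz":0,"wx":0,"wy":0,"wz":0,"claw":-0.6},
    {"tx":0,"ty":0,"tz":0,"wx":0,"wy":0,"wz":0,"claw":-0.6},
    {"tx":0,"ty":0,"tz":0,"wx":0,"wy":0,"wz":0,"claw":-0.6}
  ]
}}

```text
clock: 13.3
tool_pos: [0.4641, -0.0908, 0.0563]
eef_rot: [0.157, 0.988, 0.0, 0.0]
contact_force: [0.0, -0.2, -0.3]
opening: 0.197
finger_force: 0.0
```

{"op": "drive_tool", "data": {
  "targets": [
    {"tx":0,"ty":0,"tz":-0.04,"wx":0,"wy":0,"wz":0,"claw":-0.6},
    {"tx":0,"ty":0,"tz":-0.04,"wx":0,"wy":0,"wz":0,"claw":-0.6},
    {"tx":0,"ty":0,"tz":-0.04,"wx":0,"wy":0,"wz":0,"claw":-0.6},
    {"tx":0,"ty":0,"tz":0,"wx":0,"wy":0,"wz":0,"claw":-0.6},
    {"tx":0,"ty":0,"tz":0,"wx":0,"wy":0,"wz":0,"claw":-0.6},
    {"tx":0,"ty":0,"tz":0,"wx":0,"wy":0,"wz":0,"claw":-0.6},
    {"tx":0,"ty":0,"tz":0,"wx":0,"wy":0,"wz":0,"claw":-0.6},
    {"tx":0,"ty":0,"tz":0,"wx":0,"wy":0,"wz":0,"claw":-0.6}
  ]
}}

```text
clock: 14.1
tool_pos: [0.4641, -0.0908, 0.0528]
eef_rot: [0.157, 0.988, 0.0, 0.0]
contact_force: [0.1, 0.5, 0.6]
opening: 0.198
finger_force: 0.0
```

{"op": "drive_tool", "data": {
  "targets": [
    {"tx":0,"ty":0,"tz":-0.04,"wx":0,"wy":0,"wz":0,"claw":-0.6},
    {"tx":0,"ty":0,"tz":-0.03,"wx":0,"wy":0,"wz":0,"claw":-0.6},
    {"tx":0,"ty":0,"tz":0,"wx":0,"wy":0,"wz":0,"claw":-0.6},
    {"tx":0,"ty":0,"tz":0,"wx":0,"wy":0,"wz":0,"claw":-0.6},
    {"tx":0,"ty":0,"tz":0,"wx":0,"wy":0,"wz":0,"claw":-0.6},
    {"tx":0,"ty":0,"tz":0,"wx":0,"wy":0,"wz":0,"claw":-0.6},
    {"tx":0,"ty":0,"tz":0,"wx":0,"wy":0,"wz":0,"claw":-0.6},
    {"tx":0,"ty":0,"tz":0,"wx":0,"wy":0,"wz":0,"claw":-0.6}
  ]
}}

```text
clock: 14.9
tool_pos: [0.4643, -0.0909, 0.0521]
eef_rot: [0.157, 0.988, -0.0, 0.001]
contact_force: [-2.3, 0.1, 17.7]
opening: 0.2
finger_force: 9.3
```

```bash
python3 st.py
python3 - <<'E'
from h import *
from plant import vision
s=vision.snapshot("scene"); np.savez("last2.npz",**s)
K=s["K"];T=s["cam_to_world"]
def pt(u,v):
    d=s["range_z"][v,u];c=np.array([(u-K[0,2])/K[0,0]*d,-(v-K[1,2])/K[1,1]*d,-d]);w=T[:3,:3]@c+T[:3,3];f=F(w)*1e3
    return int(f[0]),int(f[1]),int(w[2]*1e3)
for v in range(174,202): print(v,[pt(u,v) for u in(209,212,215,218,221)])
E
```

```text
t 14.9 F mm [-56.6  -0. ] tip z 44.1 pos [ 0.4643 -0.0909  0.0521] yaw rel 0.03 tilt [ 0.001 -0.001 -1.   ] f stage -2.22 -0.58 17.67 open 0.2 ff 9.267886971356347
174 [(-25, -6, 206), (-21, 2, 211), (-37, 10, 184), (-44, 19, 172), (-56, 28, 151)]
175 [(-36, -8, 183), (-36, 0, 182), (-36, 10, 180), (-39, 19, 174), (-39, 28, 172)]
176 [(-35, -8, 180), (-34, 0, 178), (-35, 9, 176), (-37, 18, 172), (-35, 28, 172)]
177 [(-34, -9, 175), (-36, 0, 170), (-34, 9, 173), (-34, 18, 170), (-31, 27, 173)]
178 [(-32, -9, 173), (-34, 0, 168), (-34, 8, 167), (-33, 18, 166), (-33, 27, 165)]
179 [(-32, -10, 166), (-32, 0, 164), (-103, 2, 51), (-38, 17, 152), (-37, 26, 153)]
180 [(-66, -14, 106), (-95, -7, 59), (-92, 3, 62), (-36, 16, 150), (-35, 26, 150)]
181 [(-61, -14, 109), (-91, -7, 58), (-36, 7, 145), (-28, 16, 156), (-31, 26, 150)]
182 [(-35, -12, 144), (-33, -2, 146), (-35, 6, 141), (-28, 16, 150), (-22, 26, 158)]
183 [(-31, -12, 144), (-29, -2, 147), (-29, 6, 145), (-23, 16, 152), (-24, 25, 150)]
184 [(-48, -14, 111), (-80, -8, 56), (-76, 2, 62), (-21, 15, 150), (-24, 25, 143)]
185 [(-49, -15,
[... 647 characters left out ...]
0), (-32, -9, 78), (-33, 0, 75), (-34, 10, 71), (-31, 20, 73)]
194 [(-34, -19, 69), (-32, -9, 71), (-31, 0, 72), (-33, 9, 67), (-30, 20, 68)]
195 [(-32, -20, 67), (-31, -10, 67), (-32, 0, 62), (-31, 9, 62), (-29, 19, 64)]
196 [(-31, -20, 63), (-30, -10, 62), (-29, 0, 60), (-27, 9, 63), (-24, 19, 67)]
197 [(-28, -21, 61), (-22, -10, 68), (-24, 0, 63), (-24, 8, 62), (-22, 19, 62)]
198 [(-21, -21, 65), (-22, -11, 62), (-18, -1, 66), (-17, 8, 67), (-18, 18, 62)]
199 [(-20, -21, 60), (-18, -11, 62), (-16, -1, 63), (-14, 8, 65), (-15, 18, 61)]
200 [(-15, -21, 62), (-12, -11, 66), (-12, -1, 64), (-10, 8, 66), (-9, 18, 65)]
201 [(-11, -21, 63), (-9, -11, 65), (-7, -1, 66), (-4, 8, 70), (-5, 18, 66)]
```

The tips touch the ledge at TCP z=52.3 mm, so the real tip height is TCP + 11.7 mm. Now I'll rise about 11 mm and push on the bar.

{"op": "drive_tool", "data": {
  "targets": [
    {"tx":0,"ty":0,"tz":0.42,"wx":0,"wy":0,"wz":0,"claw":-0.6},
    {"tx":0.19,"ty":-0.062,"tz":0,"wx":0,"wy":0,"wz":0,"claw":-0.6},
    {"tx":0.19,"ty":-0.062,"tz":0,"wx":0,"wy":0,"wz":0,"claw":-0.6},
    {"tx":0.19,"ty":-0.062,"tz":0,"wx":0,"wy":0,"wz":0,"claw":-0.6},
    {"tx":0.19,"ty":-0.062,"tz":0,"wx":0,"wy":0,"wz":0,"claw":-0.6},
    {"tx":0.19,"ty":-0.062,"tz":0,"wx":0,"wy":0,"wz":0,"claw":-0.6},
    {"tx":0.19,"ty":-0.062,"tz":0,"wx":0,"wy":0,"wz":0,"claw":-0.6},
    {"tx":0,"ty":0,"tz":0,"wx":0,"wy":0,"wz":0,"claw":-0.6}
  ]
}}

```text
clock: 15.75
tool_pos: [0.5, -0.1023, 0.0632]
eef_rot: [0.157, 0.988, 0.0, 0.001]
contact_force: [-0.3, 0.7, 0.2]
opening: 0.198
finger_force: 0.0
```

{"op": "drive_tool", "data": {
  "targets": [
    {"tx":0.1,"ty":-0.033,"tz":0,"wx":0,"wy":0,"wz":0,"claw":-0.6},
    {"tx":0.1,"ty":-0.033,"tz":0,"wx":0,"wy":0,"wz":0,"claw":-0.6},
    {"tx":0.1,"ty":-0.033,"tz":0,"wx":0,"wy":0,"wz":0,"claw":-0.6},
    {"tx":0.1,"ty":-0.033,"tz":0,"wx":0,"wy":0,"wz":0,"claw":-0.6},
    {"tx":0.1,"ty":-0.033,"tz":0,"wx":0,"wy":0,"wz":0,"claw":-0.6},
    {"tx":0.1,"ty":-0.033,"tz":0,"wx":0,"wy":0,"wz":0,"claw":-0.6},
    {"tx":0,"ty":0,"tz":0,"wx":0,"wy":0,"wz":0,"claw":-0.6},
    {"tx":0,"ty":0,"tz":0,"wx":0,"wy":0,"wz":0,"claw":-0.6}
  ]
}}

```text
clock: 16.55
tool_pos: [0.5166, -0.108, 0.0633]
eef_rot: [0.157, 0.988, 0.0, 0.0]
contact_force: [-0.2, 0.9, -0.3]
opening: 0.199
finger_force: 0.0
```

```bash
python3 st.py;python3 pic.py pics/p5.png
```

```text
t 16.55 F mm [-1.5 -0. ] tip z 55.3 pos [ 0.5166 -0.108   0.0633] yaw rel 0.02 tilt [ 0.001  0.    -1.   ] f stage -0.42 0.78 -0.33 open 0.199 ff 0.0
```

View pics/p5.png

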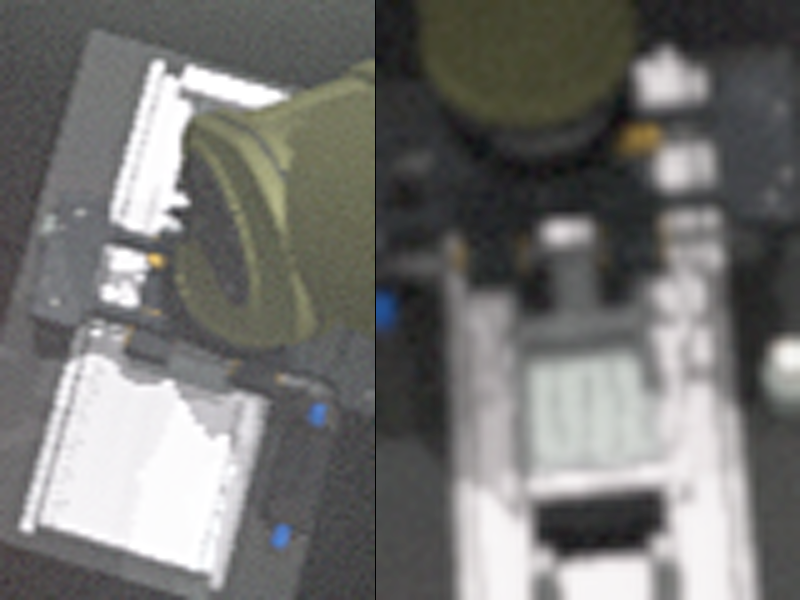

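The cassette has tipped into the nest and is aligned. Its front edge is at crop (590,475), just short of the jaw at (600,490). I'll push 7 mm more, ease back, and lower the tips to ledge height.

{"op": "drive_tool", "data": {
  "targets": [
    {"tx":0.08,"ty":-0.026,"tz":0,"wx":0,"wy":0,"wz":0,"claw":-0.6},
    {"tx":0.08,"ty":-0.026,"tz":0,"wx":0,"wy":0,"wz":0,"claw":-0.6},
    {"tx":0.06,"ty":-0.02,"tz":0,"wx":0,"wy":0,"wz":0,"claw":-0.6},
    {"tx":-0.08,"ty":0.026,"tz":0,"wx":0,"wy":0,"wz":0,"claw":-0.6},
    {"tx":0,"ty":0,"tz":-0.12,"wx":0,"wy":0,"wz":0,"claw":-0.6},
    {"tx":0,"ty":0,"tz":-0.12,"wx":0,"wy":0,"wz":0,"claw":-0.6},
    {"tx":0,"ty":0,"tz":-0.08,"wx":0,"wy":0,"wz":0,"claw":-0.6},
    {"tx":0,"ty":0,"tz":0,"wx":0,"wy":0,"wz":0,"claw":-0.6}
  ]
}}

```text
clock: 17.45
tool_pos: [0.5202, -0.1092, 0.0534]
eef_rot: [0.157, 0.988, -0.0, -0.0]
contact_force: [-0.7, 0.1, 5.2]
opening: 0.196
finger_force: 2.1
```

```bash
python3 st.py
```

```text
t 17.45 F mm [ 2.3 -0.1] tip z 45.4 pos [ 0.5202 -0.1092  0.0534] yaw rel 0.03 tilt [-0.001  0.    -1.   ] f stage -0.7 -0.12 5.24 open 0.196 ff 2.1198087066295557
```

{"op": "drive_tool", "data": {
  "targets": [
    {"tx":0.05,"ty":-0.016,"tz":0.0,"wx":0,"wy":0,"wz":0,"claw":-0.6},
    {"tx":0.05,"ty":-0.016,"tz":0,"wx":0,"wy":0,"wz":0,"claw":-0.6},
    {"tx":0.05,"ty":-0.016,"tz":0,"wx":0,"wy":0,"wz":0,"claw":-0.6},
    {"tx":0.05,"ty":-0.016,"tz":0,"wx":0,"wy":0,"wz":0,"claw":-0.6},
    {"tx":0.05,"ty":-0.016,"tz":0,"wx":0,"wy":0,"wz":0,"claw":-0.6},
    {"tx":0.03,"ty":-0.01,"tz":0,"wx":0,"wy":0,"wz":0,"claw":-0.6},
    {"tx":0,"ty":0,"tz":0,"wx":0,"wy":0,"wz":0,"claw":-0.6},
    {"tx":0,"ty":0,"tz":0,"wx":0,"wy":0,"wz":0,"claw":-0.6}
  ]
}}

```text
clock: 18.25
tool_pos: [0.5291, -0.1121, 0.0537]
eef_rot: [0.157, 0.988, 0.0, 0.0]
contact_force: [0.7, 0.5, -0.2]
opening: 0.201
finger_force: 0.0
```

```bash
python3 st.py
```

```text
t 18.25 F mm [11.7 -0.1] tip z 45.7 pos [ 0.5291 -0.1121  0.0537] yaw rel 0.01 tilt [ 0.  0. -1.] f stage 0.55 0.73 -0.24 open 0.201 ff 0.02582414345929429
```

{"op": "drive_tool", "data": {
  "targets": [
    {"tx":0.03,"ty":-0.01,"tz":-0.03,"wx":0,"wy":0,"wz":0,"claw":-0.6},
    {"tx":0.03,"ty":-0.01,"tz":-0.02,"wx":0,"wy":0,"wz":0,"claw":-0.6},
    {"tx":0.03,"ty":-0.01,"tz":0,"wx":0,"wy":0,"wz":0,"claw":-0.6},
    {"tx":0.03,"ty":-0.01,"tz":0,"wx":0,"wy":0,"wz":0,"claw":-0.6},
    {"tx":0.03,"ty":-0.01,"tz":0,"wx":0,"wy":0,"wz":0,"claw":-0.6},
    {"tx":0,"ty":0,"tz":0,"wx":0,"wy":0,"wz":0,"claw":-0.6},
    {"tx":0,"ty":0,"tz":0,"wx":0,"wy":0,"wz":0,"claw":-0.6},
    {"tx":0,"ty":0,"tz":0,"wx":0,"wy":0,"wz":0,"claw":-0.6}
  ]
}}

```text
clock: 19.05
tool_pos: [0.5337, -0.1135, 0.0522]
eef_rot: [0.157, 0.988, 0.0, 0.0]
contact_force: [-0.2, -0.1, 0.4]
opening: 0.199
finger_force: 0.0
```

```bash
python3 st.py
```

```text
t 19.05 F mm [16.5 -0. ] tip z 44.2 pos [ 0.5337 -0.1135  0.0522] yaw rel 0.02 tilt [ 0.001  0.    -1.   ] f stage -0.21 -0.14 0.36 open 0.199 ff 0.007707320864938083
```

{"op": "drive_tool", "data": {
  "targets": [
    {"tx":0.03,"ty":-0.01,"tz":-0.01,"wx":0,"wy":0,"wz":0,"claw":-0.6},
    {"tx":0.03,"ty":-0.01,"tz":-0.01,"wx":0,"wy":0,"wz":0,"claw":-0.6},
    {"tx":0.03,"ty":-0.01,"tz":0,"wx":0,"wy":0,"wz":0,"claw":-0.6},
    {"tx":0,"ty":0,"tz":0,"wx":0,"wy":0,"wz":0,"claw":-0.6},
    {"tx":0,"ty":0,"tz":0,"wx":0,"wy":0,"wz":0,"claw":-0.6},
    {"tx":0,"ty":0,"tz":0,"wx":0,"wy":0,"wz":0,"claw":-0.6},
    {"tx":0,"ty":0,"tz":0,"wx":0,"wy":0,"wz":0,"claw":-0.6},
    {"tx":0,"ty":0,"tz":0,"wx":0,"wy":0,"wz":0,"claw":-0.6}
  ]
}}

```text
clock: 19.85
tool_pos: [0.5351, -0.1142, 0.0515]
eef_rot: [0.157, 0.988, -0.0, -0.001]
contact_force: [-5.6, 1.6, 4.6]
opening: 0.203
finger_force: 3.0
```

```bash
python3 st.py
python3 - <<'E'
from h import *
from plant import vision
s=vision.snapshot("scene"); np.savez("last2.npz",**s)
i=np.load("scene0.npz");i={k:i[k] for k in i}
x=np.arange(.05,.1,.001)
for y in(-.01,0,.01):
  for n,q in(("init",i),("now",s)):
    print(y,n,samp(q,np.c_[W(x,np.full_like(x,y)),np.full_like(x,.055)]).tolist())
x=np.arange(-.02,.06,.002);print("cass",samp(s,np.c_[W(x,np.zeros_like(x)),np.full_like(x,.06)]).tolist())
E
```

```text
t 19.85 F mm [18.  -0.2] tip z 43.5 pos [ 0.5351 -0.1142  0.0515] yaw rel 0.03 tilt [-0.002  0.    -1.   ] f stage -5.8 -0.18 4.62 open 0.203 ff 2.9533671818705898
-0.01 init [244, 243, 243, 243, 243, 244, 244, 244, 244, 243, 243, 243, 243, 243, 243, 243, 243, 243, 243, 243, 242, 242, 239, 237, 235, 226, 206, 186, 166, 140, 114, 87, 64, 53, 42, 33, 28, 27, 27, 26, 27, 27, 27, 26, 24, 22, 19, 18, 18, 17]
-0.01 now [180, 180, 180, 180, 180, 180, 179, 179, 179, 179, 180, 180, 180, 180, 180, 181, 182, 183, 184, 183, 183, 183, 179, 175, 172, 164, 147, 130, 114, 96, 78, 60, 44, 39, 34, 30, 27, 27, 26, 26, 25, 25, 24, 23, 22, 21, 20, 19, 18, 17]
0 init [243, 243, 243, 243, 243, 243, 242, 242, 242, 242, 242, 242, 242, 242, 242, 242, 242, 242, 243, 242, 241, 239, 238, 230, 220, 210, 197, 173, 149, 124, 102, 85, 65, 45, 40, 35, 30, 27, 27, 27, 27, 25, 24, 23, 22, 20, 19, 17, 16, 16]
0 now [182, 182, 183, 182, 182, 183, 183, 183, 184, 184, 185, 185, 184, 183, 181, 180, 180, 179, 179, 177, 173, 169, 166, 157, 147, 137, 126, 111, 96, 80, 67, 57, 45, 33, 31, 29, 27, 26, 26, 26, 26, 25, 24, 23, 22, 21, 20, 19, 17, 16]
0.01 init [241, 241, 241, 241, 241, 241, 241, 241, 240, 240, 240, 241, 241, 241, 241, 241, 241, 241, 241, 241, 240, 238, 236, 234, 223, 208, 192, 175, 153, 128, 104, 83, 68, 53, 37, 34, 32, 30, 29, 28, 27, 26, 24, 22, 20, 18, 17, 16, 15, 15]
0.01 now [164, 165, 168, 170, 172, 174, 175, 175, 176, 177, 178, 179, 180, 180, 179, 178, 177, 176, 176, 176, 175, 173, 171, 169, 160, 148, 136, 123, 108, 91, 73, 60, 51, 42, 33, 31, 29, 28, 27, 26, 24, 23, 22, 22, 21, 20, 18, 16, 15, 13]
cass [42, 65, 100, 125, 142, 141, 120, 96, 71, 61, 56, 57, 60, 63, 66, 64, 63, 64, 66, 68, 71, 75, 79, 80, 77, 71, 67, 64, 68, 75, 96, 117, 142, 161, 172, 179, 181, 181, 181, 182]
```

Jaw contact is felt at TCP x≈17.9: 5.8 N of push and 4.6 N of press. Next I'll drive the jaw back about 10 mm from there, checking on the way.

{"op": "drive_tool", "data": {
  "targets": [
    {"tx":0.04,"ty":-0.013,"tz":-0.005,"wx":0,"wy":0,"wz":0,"claw":-0.6},
    {"tx":0.04,"ty":-0.013,"tz":-0.005,"wx":0,"wy":0,"wz":0,"claw":-0.6},
    {"tx":0.04,"ty":-0.013,"tz":-0.005,"wx":0,"wy":0,"wz":0,"claw":-0.6},
    {"tx":0.04,"ty":-0.013,"tz":-0.005,"wx":0,"wy":0,"wz":0,"claw":-0.6},
    {"tx":0.04,"ty":-0.013,"tz":0,"wx":0,"wy":0,"wz":0,"claw":-0.6},
    {"tx":0,"ty":0,"tz":0,"wx":0,"wy":0,"wz":0,"claw":-0.6},
    {"tx":0,"ty":0,"tz":0,"wx":0,"wy":0,"wz":0,"claw":-0.6},
    {"tx":0,"ty":0,"tz":0,"wx":0,"wy":0,"wz":0,"claw":-0.6}
  ]
}}

```text
clock: 20.7
tool_pos: [0.5395, -0.1157, 0.0509]
eef_rot: [0.157, 0.988, -0.0, -0.002]
contact_force: [-8.0, 3.0, 8.1]
opening: 0.196
finger_force: 4.7
```

```bash
python3 st.py
```

```text
t 20.7 F mm [22.6 -0.3] tip z 42.9 pos [ 0.5395 -0.1157  0.0509] yaw rel 0.06 tilt [-0.005  0.    -1.   ] f stage -8.5 0.34 8.12 open 0.196 ff 4.692773096484366
```

{"op": "drive_tool", "data": {
  "targets": [
    {"tx":0.03,"ty":-0.01,"tz":0.01,"wx":0,"wy":0,"wz":0,"claw":-0.6},
    {"tx":0.03,"ty":-0.01,"tz":0,"wx":0,"wy":0,"wz":0,"claw":-0.6},
    {"tx":0.03,"ty":-0.01,"tz":0,"wx":0,"wy":0,"wz":0,"claw":-0.6},
    {"tx":0.03,"ty":-0.01,"tz":0,"wx":0,"wy":0,"wz":0,"claw":-0.6},
    {"tx":0.03,"ty":-0.01,"tz":0,"wx":0,"wy":0,"wz":0,"claw":-0.6},
    {"tx":0,"ty":0,"tz":0,"wx":0,"wy":0,"wz":0,"claw":-0.6},
    {"tx":0,"ty":0,"tz":0,"wx":0,"wy":0,"wz":0,"claw":-0.6},
    {"tx":0,"ty":0,"tz":0,"wx":0,"wy":0,"wz":0,"claw":-0.6}
  ]
}}

```text
clock: 21.5
tool_pos: [0.5436, -0.1171, 0.0502]
eef_rot: [0.157, 0.988, -0.0, -0.003]
contact_force: [-6.9, 2.8, 0.8]
opening: 0.201
finger_force: 3.6
```

```bash
python3 st.py
```

```text
t 21.5 F mm [27.  -0.3] tip z 42.2 pos [ 0.5436 -0.1171  0.0502] yaw rel 0.06 tilt [-0.006  0.001 -1.   ] f stage -7.44 0.47 0.79 open 0.201 ff 3.5659936774754897
```

{"op": "drive_tool", "data": {
  "targets": [
    {"tx":0.03,"ty":-0.01,"tz":0,"wx":0,"wy":0,"wz":0,"claw":-0.6},
    {"tx":0.02,"ty":-0.006,"tz":0,"wx":0,"wy":0,"wz":0,"claw":-0.6},
    {"tx":0,"ty":0,"tz":-0.03,"wx":0,"wy":0,"wz":0,"claw":-0.6},
    {"tx":0,"ty":0,"tz":-0.03,"wx":0,"wy":0,"wz":0,"claw":-0.6},
    {"tx":0,"ty":0,"tz":-0.03,"wx":0,"wy":0,"wz":0,"claw":-0.6},
    {"tx":0,"ty":0,"tz":0,"wx":0,"wy":0,"wz":0,"claw":-0.6},
    {"tx":0,"ty":0,"tz":0,"wx":0,"wy":0,"wz":0,"claw":-0.6},
    {"tx":0,"ty":0,"tz":0,"wx":0,"wy":0,"wz":0,"claw":-0.6}
  ]
}}

```text
clock: 22.3
tool_pos: [0.5443, -0.1173, 0.0474]
eef_rot: [0.156, 0.988, -0.0, -0.004]
contact_force: [-7.7, 3.0, 0.4]
opening: 0.199
finger_force: 4.1
```

```bash
python3 st.py
```

```text
t 22.3 F mm [27.7 -0.3] tip z 39.4 pos [ 0.5443 -0.1173  0.0474] yaw rel 0.07 tilt [-0.008  0.001 -1.   ] f stage -8.2 0.46 0.43 open 0.199 ff 4.106056295422604
```

{"op": "drive_tool", "data": {
  "targets": [
    {"tx":0,"ty":0,"tz":-0.04,"wx":0,"wy":0,"wz":0,"claw":-0.6},
    {"tx":0,"ty":0,"tz":-0.04,"wx":0,"wy":0,"wz":0,"claw":-0.6},
    {"tx":0,"ty":0,"tz":-0.04,"wx":0,"wy":0,"wz":0,"claw":-0.6},
    {"tx":0,"ty":0,"tz":-0.04,"wx":0,"wy":0,"wz":0,"claw":-0.6},
    {"tx":0,"ty":0,"tz":-0.03,"wx":0,"wy":0,"wz":0,"claw":-0.6},
    {"tx":0,"ty":0,"tz":0,"wx":0,"wy":0,"wz":0,"claw":-0.6},
    {"tx":0,"ty":0,"tz":0,"wx":0,"wy":0,"wz":0,"claw":-0.6},
    {"tx":0,"ty":0,"tz":0,"wx":0,"wy":0,"wz":0,"claw":-0.6}
  ]
}}

```text
clock: 23.1
tool_pos: [0.5436, -0.1172, 0.0421]
eef_rot: [0.156, 0.988, -0.0, -0.004]
contact_force: [-9.8, 3.8, 6.2]
opening: 0.203
finger_force: 5.4
```

```bash
python3 st.py
```

```text
t 23.1 F mm [27.  -0.4] tip z 34.1 pos [ 0.5436 -0.1172  0.0421] yaw rel 0.08 tilt [-0.009  0.001 -1.   ] f stage -10.49 0.53 6.2 open 0.203 ff 5.439697355031967
```

{"op": "drive_tool", "data": {
  "targets": [
    {"tx":0.03,"ty":-0.01,"tz":0,"wx":0,"wy":0,"wz":0,"claw":-0.6},
    {"tx":0.01,"ty":-0.003,"tz":-0.02,"wx":0,"wy":0,"wz":0,"claw":-0.6},
    {"tx":0,"ty":0,"tz":-0.02,"wx":0,"wy":0,"wz":0,"claw":-0.6},
    {"tx":0,"ty":0,"tz":-0.01,"wx":0,"wy":0,"wz":0,"claw":-0.6},
    {"tx":0,"ty":0,"tz":0,"wx":0,"wy":0,"wz":0,"claw":-0.6},
    {"tx":0,"ty":0,"tz":0,"wx":0,"wy":0,"wz":0,"claw":-0.6},
    {"tx":0,"ty":0,"tz":0,"wx":0,"wy":0,"wz":0,"claw":-0.6},
    {"tx":0,"ty":0,"tz":0,"wx":0,"wy":0,"wz":0,"claw":-0.6}
  ]
}}

```text
clock: 23.9
tool_pos: [0.5435, -0.1173, 0.0408]
eef_rot: [0.156, 0.988, -0.0, -0.006]
contact_force: [-12.7, 5.0, 10.0]
opening: 0.202
finger_force: 6.9
```

```bash
python3 st.py
```

```text
t 23.9 F mm [27.  -0.6] tip z 32.8 pos [ 0.5435 -0.1173  0.0408] yaw rel 0.09 tilt [-0.011  0.001 -1.   ] f stage -13.65 0.81 9.98 open 0.202 ff 6.898816153407097
```

Tip height is about 52.5 mm, so the rear is down and below the lip underside (54). I'll ease the push back while holding the light press, so the jaw slides the cassette under the lip.

{"op": "drive_tool", "data": {
  "targets": [
    {"tx":0,"ty":0,"tz":-0.01,"wx":0,"wy":0,"wz":0,"claw":-0.6},
    {"tx":-0.06,"ty":0.02,"tz":0,"wx":0,"wy":0,"wz":0,"claw":-0.6},
    {"tx":-0.06,"ty":0.02,"tz":0,"wx":0,"wy":0,"wz":0,"claw":-0.6},
    {"tx":-0.06,"ty":0.02,"tz":0,"wx":0,"wy":0,"wz":0,"claw":-0.6},
    {"tx":-0.06,"ty":0.02,"tz":0,"wx":0,"wy":0,"wz":0,"claw":-0.6},
    {"tx":-0.06,"ty":0.02,"tz":0,"wx":0,"wy":0,"wz":0,"claw":-0.6},
    {"tx":0,"ty":0,"tz":0,"wx":0,"wy":0,"wz":0,"claw":-0.6},
    {"tx":0,"ty":0,"tz":0,"wx":0,"wy":0,"wz":0,"claw":-0.6}
  ]
}}

```text
clock: 24.7
tool_pos: [0.5397, -0.1158, 0.0409]
eef_rot: [0.157, 0.988, -0.0, -0.001]
contact_force: [-4.3, 1.3, -0.1]
opening: 0.204
finger_force: 2.4
```

```bash
python3 st.py
```

```text
t 24.7 F mm [22.9 -0.3] tip z 32.9 pos [ 0.5397 -0.1158  0.0409] yaw rel 0.02 tilt [-0.001 -0.    -1.   ] f stage -4.54 -0.07 -0.1 open 0.204 ff 2.4274390563368797
```

{"op": "drive_tool", "data": {
  "targets": [
    {"tx":-0.06,"ty":0.02,"tz":0,"wx":0,"wy":0,"wz":0,"claw":-0.6},
    {"tx":-0.06,"ty":0.02,"tz":0,"wx":0,"wy":0,"wz":0,"claw":-0.6},
    {"tx":-0.06,"ty":0.02,"tz":0,"wx":0,"wy":0,"wz":0,"claw":-0.6},
    {"tx":-0.03,"ty":0.01,"tz":0,"wx":0,"wy":0,"wz":0,"claw":-0.6},
    {"tx":0,"ty":0,"tz":0,"wx":0,"wy":0,"wz":0,"claw":-0.6},
    {"tx":0,"ty":0,"tz":0,"wx":0,"wy":0,"wz":0,"claw":-0.6},
    {"tx":0,"ty":0,"tz":0,"wx":0,"wy":0,"wz":0,"claw":-0.6},
    {"tx":0,"ty":0,"tz":0,"wx":0,"wy":0,"wz":0,"claw":-0.6}
  ]
}}

```text
clock: 25.5
tool_pos: [0.5346, -0.1136, 0.0412]
eef_rot: [0.157, 0.988, 0.0, 0.001]
contact_force: [-0.3, -0.7, 0.8]
opening: 0.199
finger_force: 0.0
```

```bash
python3 st.py
```

```text
t 25.5 F mm [17.3  0.2] tip z 33.2 pos [ 0.5346 -0.1136  0.0412] yaw rel 0.02 tilt [ 0.001  0.    -1.   ] f stage -0.1 -0.74 0.78 open 0.199 ff 0.0
```

{"op": "drive_tool", "data": {
  "targets": [
    {"tx":0,"ty":0,"tz":0.2,"wx":0,"wy":0,"wz":0,"claw":-0.6},
    {"tx":0,"ty":0,"tz":0.5,"wx":0,"wy":0,"wz":0,"claw":-0.6},
    {"tx":0,"ty":0,"tz":1,"wx":0,"wy":0,"wz":0,"claw":-0.6},
    {"tx":0,"ty":0,"tz":1,"wx":0,"wy":0,"wz":0,"claw":-0.6},
    {"tx":-0.5,"ty":0.8,"tz":1,"wx":0,"wy":0,"wz":0,"claw":-0.6},
    {"tx":-0.6,"ty":0.9,"tz":0.5,"wx":0,"wy":0,"wz":0,"claw":-0.6},
    {"tx":-0.6,"ty":0.9,"tz":0.3,"wx":0,"wy":0,"wz":0,"claw":-0.6},
    {"tx":-0.6,"ty":0.9,"tz":0,"wx":0,"wy":0,"wz":0,"claw":-0.6}
  ]
}}

```text
clock: 26.3
tool_pos: [0.4653, -0.0076, 0.1778]
eef_rot: [0.157, 0.988, 0.001, 0.002]
contact_force: [-0.1, 0.3, -0.3]
opening: 0.199
finger_force: 0.0
```

{"op": "drive_tool", "data": {
  "targets": [
    {"tx":-0.3,"ty":0.9,"tz":0,"wx":0,"wy":0,"wz":0,"claw":-0.6},
    {"tx":-0.3,"ty":0.9,"tz":0,"wx":0,"wy":0,"wz":0,"claw":-0.6},
    {"tx":-0.3,"ty":0.9,"tz":0,"wx":0,"wy":0,"wz":0,"claw":-0.6},
    {"tx":-0.3,"ty":0.9,"tz":0,"wx":0,"wy":0,"wz":0,"claw":-0.6},
    {"tx":0,"ty":0.5,"tz":0,"wx":0,"wy":0,"wz":0,"claw":-0.6},
    {"tx":0,"ty":0,"tz":0,"wx":0,"wy":0,"wz":0,"claw":-0.6},
    {"tx":0,"ty":0,"tz":0,"wx":0,"wy":0,"wz":0,"claw":-0.6},
    {"tx":0,"ty":0,"tz":0,"wx":0,"wy":0,"wz":0,"claw":-0.6}
  ]
}}

```text
clock: 27.1
tool_pos: [0.4292, 0.1129, 0.1761]
eef_rot: [0.158, 0.987, -0.0, 0.0]
contact_force: [-0.5, 0.1, 0.2]
opening: 0.2
finger_force: 0.0
```

```bash
python3 st.py;python3 pic.py pics/p6.png
python3 - <<'E'
from h import *
L=np.load("last.npz")
for n in("scene","top"):
    s={k[len(n):]:L[k] for k in L if k.startswith(n)}
    K=s["K"];T=s["cam_to_world"]
    for y in(-.022,-.008,.008,.022):
      out=[]
      for x in np.arange(-.006,.09,.006):
        q=proj(s,np.r_[W(x,y),.052])[0].round().astype(int);d=s["range_z"][q[1],q[0]]
        c=np.array([(q[0]-K[0,2])/K[0,0]*d,-(q[1]-K[1,2])/K[1,1]*d,-d]);w=T[:3,:3]@c+T[:3,3];out.append((int(F(w)[0]*1e3),int(w[2]*1e3)))
      print(n,y,out)
E
```

```text
t 27.1 F mm [-153.2  182.8] tip z 168.1 pos [0.4292 0.1129 0.1761] yaw rel -0.09 tilt [-0.    -0.001 -1.   ] f stage -0.53 -0.05 0.24 open 0.2 ff 0.0
scene -0.022 [(-5, 53), (2, 54), (5, 52), (13, 52), (17, 54), (35, 74), (39, 67), (39, 60), (42, 52), (45, 51), (56, 58), (62, 54), (65, 54), (73, 56), (87, 70), (92, 72)]
scene -0.008 [(-2, 56), (2, 58), (8, 54), (10, 52), (30, 75), (36, 73), (38, 70), (37, 54), (39, 51), (50, 57), (54, 50), (59, 53), (66, 52), (74, 53), (87, 73), (91, 68)]
scene 0.008 [(-3, 58), (3, 57), (7, 56), (11, 50), (15, 50), (35, 74), (39, 67), (35, 54), (42, 51), (50, 53), (56, 58), (61, 53), (66, 55), (71, 52), (87, 69), (91, 72)]
scene 0.022 [(-1, 59), (3, 60), (7, 53), (9, 51), (17, 51), (36, 73), (39, 72), (36, 52), (42, 55), (47, 52), (55, 52), (59, 54), (66, 52), (74, 54), (75, 48), (94, 74)]
top -0.022 [(-8, 59), (-2, 57), (3, 54), (10, 53), (15, 55), (22, 53), (28, 52), (30, 72), (36, 70), (47, 52), (52, 54), (59, 52), (64, 53), (72, 51), (77, 51), (84, 52)]
top -0.008 [(-6, 56), (-1, 59), (6, 52), (12, 52), (17, 52), (24, 53), (27, 66), (31, 72), (37, 73), (49, 50), (54, 54), (60, 54), (65, 50), (69, 54), (77, 51), (82, 53)]
top 0.008 [(-8, 57), (-3, 59), (4, 55), (11, 51), (17, 50), (21, 57), (28, 55), (29, 75), (35, 72), (47, 50), (53, 52), (60, 49), (65, 53), (71, 53), (76, 55), (84, 52)]
top 0.022 [(-7, 57), (0, 57), (6, 51), (13, 49), (18, 49), (24, 51), (30, 51), (36, 55), (43, 51), (48, 53), (55, 51), (58, 51), (64, 53), (69, 57), (77, 50), (82, 55)]
```

View pics/p6.png

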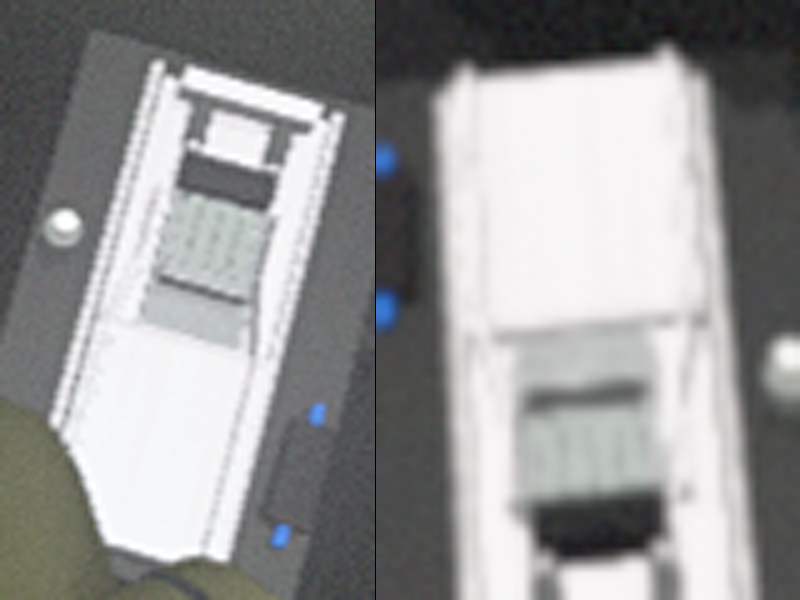

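The cassette lies flat, with its top at about 52 mm along its whole length. Its rear is under the lip at crop (590,335), the jaw holds its front at (595,500), and the vial and sensor are where they were. Handing in.

```bash
python3 -c "
from plant import workorder
print(workorder.finish_job())"
```

```text
the job is handed in; nothing more can be done
None
```

I loaded the cassette and handed the job in at about 27 s: it lies flat in the nest, its rear under the lip and held by the jaw, with the vial and flow sensor unmoved; one press on the ledge briefly reached about 18 N while I was finding the true fingertip height.

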